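# Unlock the medicine box and hold the key turned

### The arm

A 6-joint arm with a two-finger parallel gripper is mounted at the origin on a cart in front of the work surface, level with it; the furniture and walls round the work are solid. World frame = base frame: x ahead of the robot, y to its left, z up, the work surface at z = 0. Lengths are in m, angles in rad, forces in N, time in s.
With the tool pointing down it reaches from about 0.325 to 0.85 m from the base axis. Payload 4.4 kg.
Tool frame: the origin (TCP) lies on the mounting face of the last link; the fingertips stand 199 mm ahead of it and the grasp point (between the pads) lies ahead of it (hold_point_z is the z of the grasp point in the tool frame, in m); z points along the fingers, x is the direction in which the jaws open and shut, and the axes are right-handed (so a half turn about z gives the same grasp; the last joint's range is limited). The gripper opens to 94 mm and grips with 3 to 60 N. Pads are 16 mm wide; open, the fingers measure 119 mm over their backs; the gripper's body (75 mm by 177 mm) begins 78 mm behind the grasp point.
Start: joints at [-1.49, 0.207, 1.542, -0, 1.393, -0.15], TCP at [0.132, -0.56, 0.405] pointing down, gripper open.
Joint ranges: [-2.73, 2.73], [-0.86, 2.22], [0.23, 2.46], [-1.11, 4.25], [0.08, 2.63], [-2.82, 2.82]. Speed limits (rad/s): [2.79, 2.79, 3.14, 3.14, 3.14, 3.14].

### API

Orientations are given as a 3x3 rotation matrix whose columns are the frame's x, y, z axes.
In Python, from rig import * gives the robot as it stands.
- The arm moves only by the tool arm_command, never from a script. Its arguments are lists of equal length, an entry for each row: "travel": the shift along the world's x, y, z in mm, a list of three; "spin": the turn about the world's z in rad. In form: {"travel": [[x, y, z], ...], "spin": [spin, ...]}. A call has 1 to 12 rows; each row shifts and turns the commanded pose from where the row before left it; what a row does not reach is not made up. A row lasts 1/10 s, in which the tool goes at most 50 mm and 8.59 degrees, less where a joint would pass 70% of its speed; a pose out of reach is approached as far as the arm can. A call is refused whole if a number of a shift passes 50 or a number of a turn 0.15, either way. A call with a gripper value outside its range is refused whole. "hand" is the closure, from 0 (fully open) to 1 (shut), set as the call begins (left out, the last holds). The fingers move at their own pace and stop on an object; the grip force is fixed at half the most. Time passes only in rows, so rows that do not move let the fingers close. It gives the time, the measured TCP pose, the force and the opening at its end, in the units of the state.
- observe(): the state, without advancing time (a new reading comes with each control period).
- grab_frame(name): name is "scene" or "top" or "wrist"; returns a dict with "frame" (400x640x3 uint8, red, green, blue), "z_map" (400x640 float32, m along the optical axis (not along the pixel's ray), 0 where there is no reading), "vertical_fov" (degrees; the focal length in pixels is half the picture's height over the tangent of half this angle, whatever the lens; pixels are square), "cx", "cy" (the principal point, pixels), "origin" and "attitude" of the camera in the world; the wrist camera has in their place "hand_eye" (4x4, takes a point from camera to tool coordinates, whose origin is the TCP and whose axes are the tool frame's). Camera axes: x right, y down, z forward; pixel columns grow to the right and rows downward; lengths in m; the calibration is good to about 2 mm. The wrist camera is an equidistant fisheye: a pixel r from the principal point sees the ray r / f radians off the axis. A picture is of the moment at which its call begins: read the wrist's pose just before it.
- finish_job(): hands the job in, once; it reports no verdict.
Trained networks look in a picture, given as the dict that the camera call returned (one of the last four; its "shot" number tells which), for a name from the list of things; names that differ only in an ending like _2 or _b are one class to them, and where a whole thing is asked for, a point or a joint stands for the part that bears it (a point fixed in the world has none). Each returns a list of dicts, best first, with "conf" (0 to 1); they miss things now and then, are a little off and sometimes report something else, mostly with a low value. They report only what shows in the picture. A call takes as long as a camera call. They do not tell look-alikes from the thing itself.
- boxes_of(label, picture): "box" ([centre column, centre row, width, height] in pixels, round what is visible of it).
- place_of(label, picture): "uv" ([column, row] in pixels: a listed point, or the origin of a listed thing).
The state is a dict: "t": time; "joints": joint angles; "qd": joint speeds; "tau": joint torques, N m; "position": TCP position; "ee_rot": TCP orientation; "ft_force": force on the tool from outside, world axes, zero at the start; "moment": the same for the moment, N m; "width": opening from 0.0 (shut) to 1.0 (fully open).
Only numpy, scipy, OpenCV 4.12 (cv2) and the standard library are available. Lean on these libraries where they do the work, as an engineer would, in place of code of your own. Each camera call takes 0.05 s, during which the arm holds its last target.

### The job

The medicine box on the worktop is locked, and its key is one of the three that hang on the wooden key rack: take the one whose bit matches the keyhole, the key with two short equal wings, and leave the other two on their hooks. Push it all the way into the keyhole, past the sticky pins inside (it jams if pushed straight: twist it a little to and fro as it goes in), and turn it a quarter turn clockwise seen from above. The lock is sprung, so finish with the key still gripped and held turned, for me to lift the lid: do not let go.

Things in the scene. Friction and masses are not known exactly. Their poses are not given: they have to be found in the camera images.
- key_rack: dark wooden key rack, fixed: foot 74 x 240 x 12 mm, upright board 14 mm thick, top at z = 134 mm. Origin at the underside, middle of its length; +x from the keys into the board, y along the board. Three level pegs (5 mm thick, 8 mm end bead) at y = -75, 0, +75 mm, z = 105 mm stick out to -x, from x = +11 to -34 mm; a key hangs at x = -15 mm. Which key is on which peg changes.
- key_twin: the key that fits: steel, 45 g, loose, hanging bit down with its flat bow facing the rack's -x. Origin at the bow's centre; z up along the stem, y across its width, x through its thickness. Bow 30 (y) x 30 (z) x 8 (x) mm, flat parallel sides at y = +-15 mm to grip; the peg passes through its window, 14 mm wide, z = -3 to +9 mm. Half a turn about z leaves the key the same.
- key_twin_tip (a point): lowest point of the fitting key's bit, on its axis, 49.5 mm below the key's origin. The bit: two equal wings along y, 18 mm over both, 4 mm thick, 11 mm high, rounded tip. Stem 5 mm thick; stop collar of 12 mm diameter, underside 18.5 mm above the tip. To unhook the key lift it 3.5 mm, then draw it straight off along the rack's -x, 40 mm or more.
- key_wide: another steel key, same bow and stem, but two long wings, 30 mm over both: too wide for the keyhole. Stays hanging. Origin at the centre of its bow.
- key_flag: another steel key, same bow and stem, but one single wing that reaches 17 mm to one side: does not enter the keyhole. Stays hanging. Origin at the centre of its bow.
- medicine_box: white steel box, fixed, 130 (x) x 250 (y) x 65 mm. Origin at the centre of its underside. The 75 mm towards +y are a flat deck with the lock; the rest is a lid with a wire handle (to z = 88 mm), held shut by the bolt. Round it in the room: a shelf rail above at world x = 0.54 to 0.58, y < -0.04, z = 0.51 to 0.55 m; a wall end at x = 0.26 to 0.92, y = 0.42 to 0.54 m, close to the arm's start.
- keyhole (a point): centre of the keyhole's mouth, 67 mm up, in a square 42 mm steel plate; axes as the box. A slot 20.4 mm long (y), 6.4 mm wide (x) through the 5 mm plate and into the plug. Sticky pins catch the tip 7 to 14 mm down: pushed straight it jams; twisted 0.1 rad to and fro at each mm it passes with 5 to 15 N. Home: collar on the plate, tip 18.5 mm below, bow centre 31 mm above the mouth; then it turns.
- lock_plug (a joint): angle of the lock's plug, rad: 0 at rest, slot in line with the keyhole; grows as it is turned clockwise seen from above; stop at 1.57. A spring turns it back to 0 when the key is let go (0.11 N m at the stop). The bit has about 0.15 rad of play in the plug, so turn the key some 1.7 rad. The bolt is clear of the lid from 1.2 rad on.
Not all that is in view belongs to the job. What is shaped like the key_twin but blue or yellow is not meant.

How it is judged:
By the outcome, as a careful person would: the job done as asked, in the order asked, and still so for the second after the job is handed in, while the arm keeps its last pose, push and grip.
It also fails if it takes over 72 s, if anything falls off the work surface, if the arm or the gripper's body presses on something with over 40 N, if the wrist force passes 120 N, or if a joint passes its speed limit or range.

## Working session

There is one attempt and no reset: what is moved stays moved. The work goes in short steps, Python scripts to look and compute and a tool call to move; the robot and the scene stay as the last step left them, time stands still between calls to the robot, and variables do not carry over. Pictures are saved under pics/ and viewed, and the job is handed in when it is done.

Besides the shell and the picture viewer there is one more tool, called by a JSON object that holds its "api" and its "payload", one argument or row to a line. arm_command: Moves the arm, as the interface text tells. Its arguments: {"type":"object","properties":{"travel":{"type":"array","items":{"type":"array","items":{"type":"number"}}},"spin":{"type":"array","items":{"type":"number"}},"hand":{"type":"number"}},"required":["travel","spin"]}

```bash
ls; mkdir -p pics
cat > h.py <<'E'
from rig import *
import numpy as np, cv2
def save(p,name,crop=None,scale=1):
    f=p["frame"][:,:,::-1]
    if crop: a,b,c,d=crop; f=f[b:d,a:c]
    if scale!=1: f=cv2.resize(f,None,fx=scale,fy=scale,interpolation=cv2.INTER_CUBIC)
    cv2.imwrite("pics/"+name,f)
def foc(p): return 200/np.tan(np.radians(p["vertical_fov"])/2)
def ray(p,u,v):
    f=foc(p); return np.array([(u-p["cx"])/f,(v-p["cy"])/f,1.0])
def world(p,u,v,z=None,st=None):
    """z = depth along the axis"""
    if z is None: z=p["z_map"][int(round(v)),int(round(u))]
    return np.array(p["origin"])+np.array(p["attitude"])@(ray(p,u,v)*z)
def atz(p,u,v,h):
    d=np.array(p["attitude"])@ray(p,u,v); o=np.array(p["origin"])
    return o+d*(h-o[2])/d[2]
def project(p,X):
    c=np.array(p["attitude"]).T@(np.array(X)-np.array(p["origin"])); f=foc(p)
    return c[0]/c[2]*f+p["cx"],c[1]/c[2]*f+p["cy"]
def wray(p,u,v):
    f=foc(p);dx,dy=u-p["cx"],v-p["cy"];r=np.hypot(dx,dy);t=r/f
    return np.array([np.sin(t)*dx/max(r,1e-9),np.sin(t)*dy/max(r,1e-9),np.cos(t)])
def wpose(p,st):
    T=np.eye(4);T[:3,:3]=st["ee_rot"];T[:3,3]=st["position"];return T@np.array(p["hand_eye"])
def wworld(p,st,u,v,z=None,h=None):
    M=wpose(p,st);r=wray(p,u,v)
    if h is not None:
        d=M[:3,:3]@r;return M[:3,3]+d*(h-M[2,3])/d[2]
    if z is None:z=p["z_map"][int(round(v)),int(round(u))]
    return M[:3,:3]@(r/r[2]*z)+M[:3,3]
E
cat > s1.py <<'E'
from h import *
s=observe();print({k:np.round(v,3).tolist() for k,v in s.items()}); 
import rig; print([x for x in dir(rig) if not x.startswith('_')]); print(globals().get('hold_point_z'))
for n in ("scene","top"):
    p=grab_frame(n);save(p,n+"1.png");print(n,p["vertical_fov"],p["cx"],p["cy"],p["origin"],np.round(p["attitude"],3).tolist(),p["shot"])
    for l in ("key_rack","key_twin","key_twin_tip","key_wide","key_flag","medicine_box","keyhole"):
        print(l,[(round(d["conf"],2),np.round(d["uv"],1).tolist()) for d in place_of(l,p)][:4],[(round(d["conf"],2),np.round(d["box"],0).tolist()) for d in boxes_of(l,p)][:4])
E
python3 s1.py
```

```text
pics
{'t': 0.0, 'joints': [-1.49, 0.207, 1.543, -0.0, 1.393, -0.15], 'qd': [-0.0, 0.001, -0.0, 0.0, -0.001, -0.001], 'tau': [0.0, -37.088, -28.142, 0.07, 0.036, -0.0], 'position': [0.132, -0.559, 0.403], 'ee_rot': [[0.23, -0.973, -0.0], [-0.973, -0.23, 0.002], [-0.002, -0.0, -1.0]], 'ft_force': [-0.051, 0.068, 0.937], 'moment': [0.056, 0.004, -0.024], 'width': 1.0}
['Unreachable', 'boxes_of', 'finish_job', 'grab_frame', 'hold_point_z', 'observe', 'place_of']
0.1804
scene 54.25811215906865 314.359887889326 203.29940279707097 [0.01674425 0.36519308 0.74301933] [[-0.667, -0.546, 0.507], [-0.745, 0.495, -0.447], [-0.007, -0.676, -0.737]] 1
key_rack [(0.72, [257.0, 247.9])] [(0.97, [253.0, 237.0, 118.0, 106.0])]
key_twin [(0.75, [178.9, 278.1]), (0.46, [252.2, 227.0]), (0.42, [286.1, 274.0])] [(0.55, [181.0, 281.0, 20.0, 17.0]), (0.51, [255.0, 232.0, 15.0, 25.0])]
key_twin_tip [(0.72, [260.8, 240.6]), (0.53, [185.8, 287.3]), (0.5, [288.0, 287.1])] [(0.65, [181.0, 280.0, 23.0, 21.0]), (0.47, [258.0, 231.0, 12.0, 23.0])]
key_wide [(0.74, [228.5, 246.7]), (0.26, [385.9, 180.9])] [(0.58, [228
[... 332 characters left out ...]
0.002, -0.199, -0.98]] 2
key_rack [(0.75, [274.1, 194.5])] [(0.93, [270.0, 194.0, 93.0, 46.0])]
key_twin [(0.6, [268.8, 235.7]), (0.45, [265.4, 196.1]), (0.41, [205.9, 182.7]), (0.23, [272.3, 199.1])] []
key_twin_tip [(0.59, [272.7, 197.6]), (0.46, [214.0, 187.1]), (0.46, [297.7, 194.1]), (0.37, [271.1, 240.8])] [(0.44, [210.0, 185.0, 12.0, 18.0]), (0.43, [271.0, 196.0, 12.0, 11.0])]
key_wide [(0.49, [245.4, 191.4])] [(0.7, [421.0, 216.0, 106.0, 63.0])]
key_flag [(0.65, [240.8, 189.2]), (0.45, [300.0, 192.3])] []
medicine_box [(0.75, [416.0, 215.4])] [(0.91, [423.0, 214.0, 104.0, 63.0])]
keyhole [(0.59, [386.9, 219.2])] [(0.87, [423.0, 215.0, 106.0, 61.0]), (0.3, [269.0, 195.0, 91.0, 48.0])]
```

View pics/scene1.png

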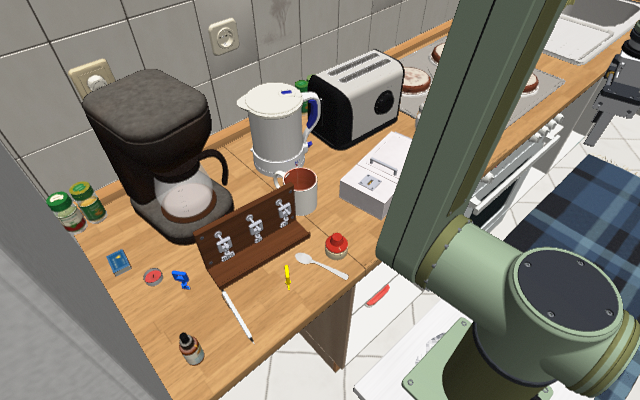

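View pics/top1.png

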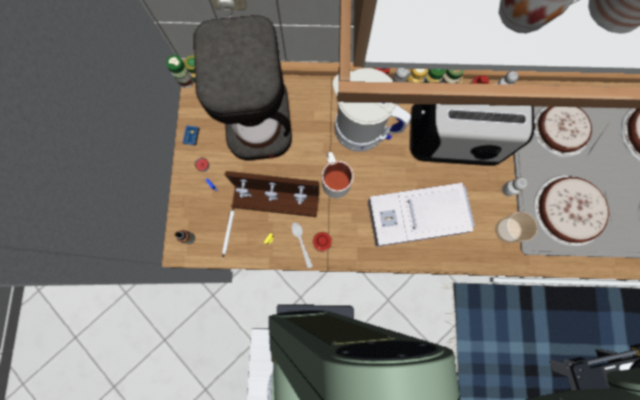

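```bash
python3 -c "
import cv2
a=cv2.imread('pics/scene1.png')[170:310,150:330];cv2.imwrite('pics/sc_crop1.png',cv2.resize(a,None,fx=4.2,fy=4.2,interpolation=cv2.INTER_CUBIC))
a=cv2.imread('pics/top1.png')[160:260,190:350];cv2.imwrite('pics/top_crop1.png',cv2.resize(a,None,fx=5,fy=5,interpolation=cv2.INTER_CUBIC))"
```

```text
(no output)
```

View pics/sc_crop1.png

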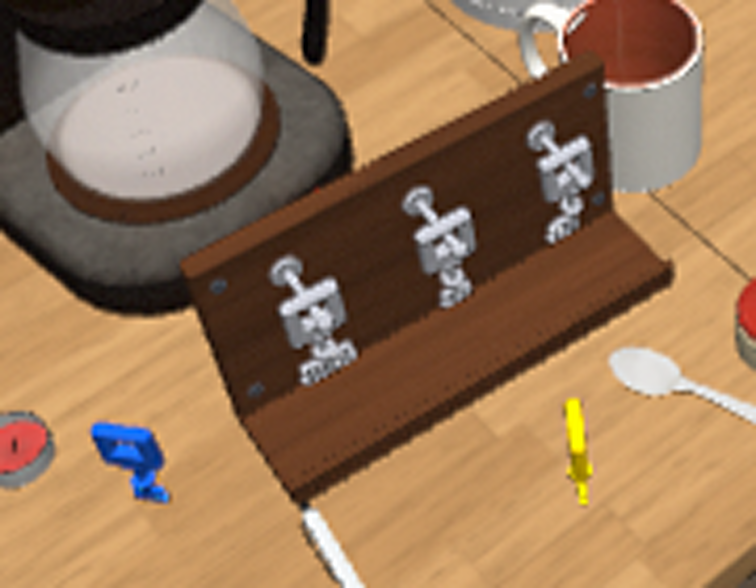

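View pics/top_crop1.png

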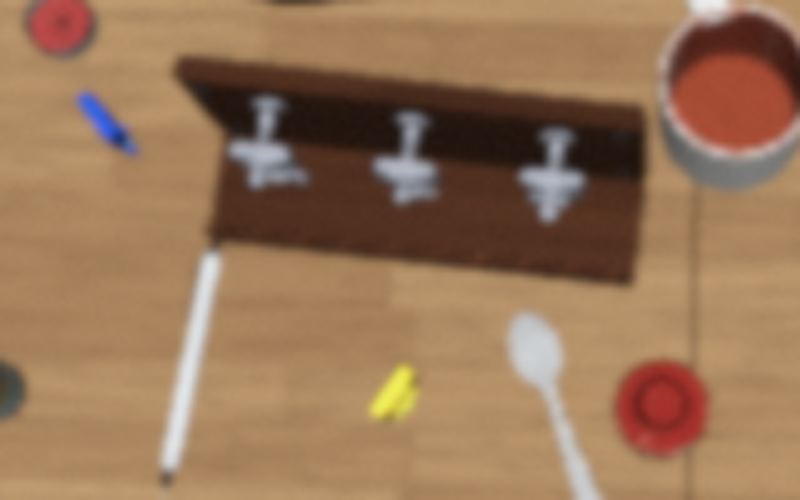

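The three steel candidates hang at scene (225,245), (254,230) and (283,212). The decoys are blue at (181,280) and yellow at (287,275). The leftmost key is the wide one. The middle and right keys need a closer look, so I'll measure first.

```bash
cat > s2.py <<'E'
from h import *
P={n:grab_frame(n) for n in("scene","top")}
s=P["scene"];t=P["top"]
z=lambda l:np.round(l,3).tolist()
print("rack/box/keyhole tri")
def tri(a,b):
    A=[];B=[]
    M=np.zeros((3,3));v=np.zeros(3)
    for p,uv in ((s,a),(t,b)):
        d=np.array(p["attitude"])@ray(p,*uv);d/=np.linalg.norm(d);Q=np.eye(3)-np.outer(d,d);M+=Q;v+=Q@np.array(p["origin"])
    return np.linalg.solve(M,v)
# point clouds of top: depth
for p,n in((s,"scene"),(t,"top")):
    v,u=np.mgrid[0:400,0:640];f=foc(p);Z=p["z_map"]
    X=np.stack([(u-p["cx"])/f*Z,(v-p["cy"])/f*Z,Z],-1)@np.array(p["attitude"]).T+np.array(p["origin"])
    np.save(n+"_X.npy",X)
    fr=p["frame"].astype(int)
    ok=Z>0
    m=ok&(X[...,2]>0.122)&(X[...,2]<0.145)&(fr[...,0]<140)&(fr[...,0]>fr[...,2]+20)&(X[...,1]>0.0)&(X[...,1]<.4)&(X[...,0]<0.6)
    cc,lab,st,_=cv2.connectedComponentsWithStats(m.astype(np.uint8))
    k=1+np.argmax(st[1:,4]);q=X[lab==k]
    r=cv2.minAreaRect(q[:,:2].astype(np.float32)*1000);print(n,"rack top",st[k],r,q[:,2].mean())
    m=ok&(X[...,2]>0.055)&(X[...,2]<0.075)&(fr.min(-1)>130)&(X[...,1]<0.1)&(X[...,1]>-.45)&(X[...,0]<0.6)&(X[...,0]>.3)
    cc,lab,st,_=cv2.connectedComponentsWithStats(m.astype(np.uint8))
    k=1+np.argmax(st[1:,4]);q=X[lab==k]
    r=cv2.minAreaRect(q[:,:2].astype(np.float32)*1000);print(n,"box top",st[k],r,q[:,2].mean(),z(cv2.boxPoints(r)))
print(z(tri((369,182),(387.5,218))))
print("keyhole scene",z(atz(s,369,182,.067)),z(atz(t,386.9,219.2,.067)))
E
python3 s2.py
python3 -c "
import cv2
a=cv2.imread('pics/scene1.png')[130:220,330:410];cv2.imwrite('pics/sc_crop2.png',cv2.resize(a,None,fx=6,fy=6,interpolation=cv2.INTER_CUBIC))
a=cv2.imread('pics/top1.png')[175:255,360:480];cv2.imwrite('pics/top_crop2.png',cv2.resize(a,None,fx=6,fy=6,interpolation=cv2.INTER_CUBIC))"
```

```text
rack/box/keyhole tri
scene rack top [193 184  98  56 873] ((525.2682495117188, 114.62281036376953), (230.14735412597656, 15.59554672241211), 84.9030532836914) 0.13141543814671952
scene box top [ 340  132   72   74 2537] ((461.12579345703125, -282.513916015625), (130.65524291992188, 259.45849609375), 11.26173210144043) 0.06709005285234657 [[371.72100830078125, -168.0399932861328], [422.3909912109375, -422.50299072265625], [550.530029296875, -396.98699951171875], [499.8609924316406, -142.52499389648438]]
top rack top [224 171  91  16 555] ((527.7301025390625, 114.30448913574219), (228.3188018798828, 15.364747047424316), 85.16239166259766) 0.133682095128757
top box top [ 370  183  104   62 4591] ((461.330810546875, -283.9552307128906), (130.54244995117188, 258.3763122558594), 10.16865348815918) 0.06777098248088943 [[374.2770080566406, -168.32000732421875], [419.89300537109375, -422.63800048828125], [548.3839721679688, -399.59100341796875], [502.7690124511719, -145.2729949951172]]
[0.445, -0.193, 0.066]
keyhole scene [0.445, -0.193, 0.067] [0.441, -0.192, 0.067]
```

View pics/sc_crop2.png

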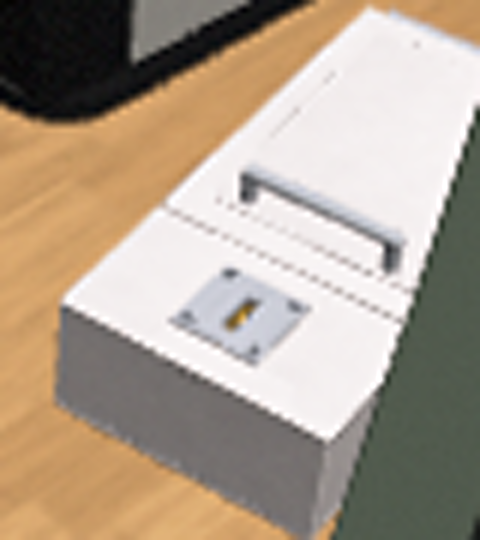

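View pics/top_crop2.png

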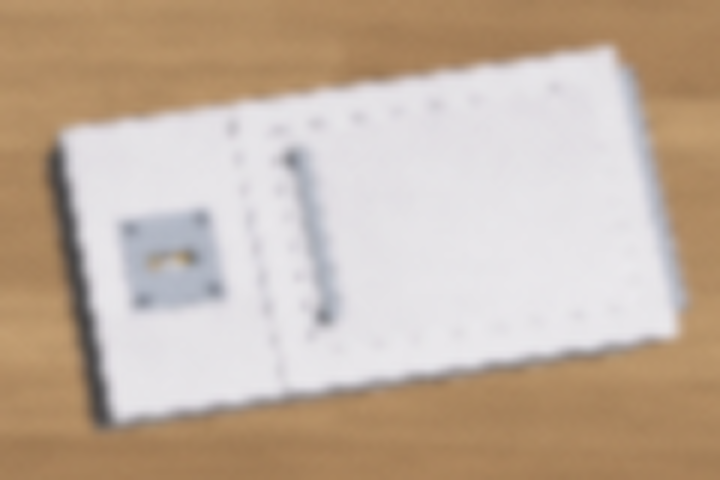

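{"api": "arm_command", "payload": {
  "travel": [
    [17,27,0],
    [17,27,0],
    [17,27,0],
    [17,27,0],
    [17,27,0],
    [17,27,0],
    [17,27,0],
    [17,27,0],
    [17,27,0],
    [17,27,0],
    [17,27,0],
    [17,27,0]
  ],
  "spin": [0.12,0.147,0.147,0.147,0.147,0.147,0.147,0.147,0.147,0.147,0.147,0.147],
  "hand": 0.4
}}

```text
t: 2.8
position: [0.3366, -0.2344, 0.4049]
ee_rot: [[0.92, 0.393, 0.001], [0.393, -0.92, -0.001], [0.0, 0.001, -1.0]]
ft_force: [-0.2, 0.6, -0.2]
width: 0.601
```

{"api": "arm_command", "payload": {
  "travel": [
    [0,30,0],
    [0,30,0],
    [0,30,0],
    [0,30,0],
    [0,30,0],
    [0,30,0],
    [0,30,0],
    [0,30,0],
    [0,30,0],
    [0,30,0],
    [0,30,0],
    [0,10,0]
  ],
  "spin": [0.136,0.136,0.136,0.136,0.136,0.136,0.136,0.136,0,0,0,0]
}}

```text
t: 4.0
position: [0.3357, 0.1061, 0.4049]
ee_rot: [[0.081, 0.997, 0.0], [0.997, -0.081, 0.001], [0.001, 0.0, -1.0]]
ft_force: [0.7, 0.1, 0.2]
width: 0.6
```

```bash
cat > s3.py <<'E'
from h import *
import sys
s=observe();print({k:np.round(s[k],3).tolist() for k in("t","joints","position","ee_rot","ft_force","width")})
p=grab_frame("wrist");save(p,sys.argv[1]);print(p["vertical_fov"],p["cx"],p["cy"],np.round(p["hand_eye"],3).tolist())
for l in ("key_twin","key_twin_tip","key_wide","key_flag"):
    print(l,[(round(d["conf"],2),np.round(d["uv"],1).tolist()) for d in place_of(l,p)][:4],[(round(d["conf"],2),np.round(d["box"],0).tolist()) for d in boxes_of(l,p)][:4])
E
python3 s3.py w1.png
```

```text
{'t': 4.0, 'joints': [0.059, -0.309, 2.032, 0.001, 1.418, -1.431], 'position': [0.336, 0.106, 0.405], 'ee_rot': [[0.081, 0.997, 0.0], [0.997, -0.081, 0.001], [0.001, 0.0, -1.0]], 'ft_force': [0.697, 0.106, 0.168], 'width': 0.6}
65.70646984690485 320.70390913999523 197.28820171847946 [[1.0, 0.001, -0.0, -0.001], [-0.001, 0.972, 0.233, -0.067], [0.0, -0.233, 0.972, 0.02], [0.0, 0.0, 0.0, 1.0]]
key_twin [(0.89, [337.6, 329.2]), (0.65, [334.9, 225.2])] [(0.88, [336.0, 328.0, 26.0, 27.0]), (0.63, [337.0, 226.0, 17.0, 31.0])]
key_twin_tip [(0.58, [332.0, 305.5]), (0.54, [333.7, 215.5])] [(0.97, [337.0, 324.0, 29.0, 25.0]), (0.57, [335.0, 225.0, 21.0, 26.0])]
key_wide [(0.48, [396.9, 326.4])] []
key_flag [(0.84, [270.9, 333.2])] [(0.66, [269.0, 329.0, 27.0, 24.0])]
```

View pics/w1.png

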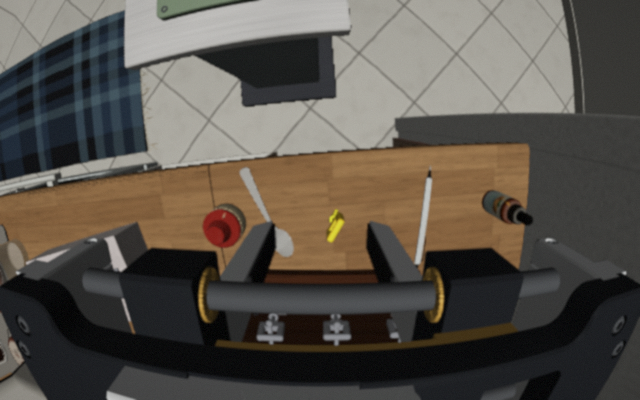

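The wrist view shows the rack at the bottom behind the gripper, with keys at (270,330), (337,329) and (395,327). The networks call the middle one twin and the one on the robot's right flag. I'll check that in close crops.

```bash
cat > s4.py <<'E'
from h import *
p=grab_frame("wrist");save(p,"w1c.png",(245,295,415,345),4.7)
p=grab_frame("scene");save(p,"sc2.png",(205,185,305,275),8)
for l in ("key_twin","key_twin_tip","key_wide","key_flag"):
    print(l,[(round(d["conf"],2),np.round(d["uv"],1).tolist()) for d in place_of(l,p)][:4],[(round(d["conf"],2),np.round(d["box"],0).tolist()) for d in boxes_of(l,p)][:4])
E
python3 s4.py
```

```text
key_twin [(0.72, [256.0, 228.7]), (0.55, [178.1, 280.2]), (0.52, [287.3, 272.0])] [(0.57, [255.0, 231.0, 12.0, 22.0]), (0.5, [288.0, 276.0, 7.0, 22.0])]
key_twin_tip [(0.59, [287.8, 288.2]), (0.51, [184.4, 288.5]), (0.44, [259.4, 242.8])] [(0.5, [258.0, 232.0, 12.0, 16.0])]
key_wide [(0.7, [229.8, 242.6])] [(0.68, [228.0, 250.0, 15.0, 20.0])]
key_flag [] []
```

View pics/w1c.png

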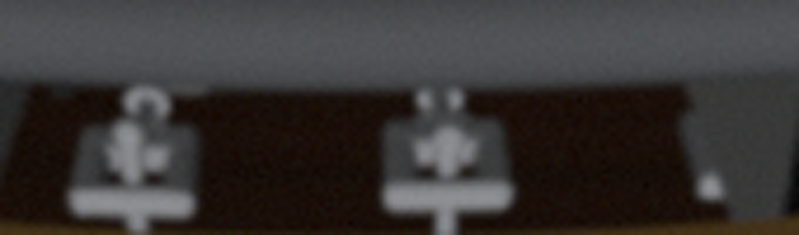

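View pics/sc2.png

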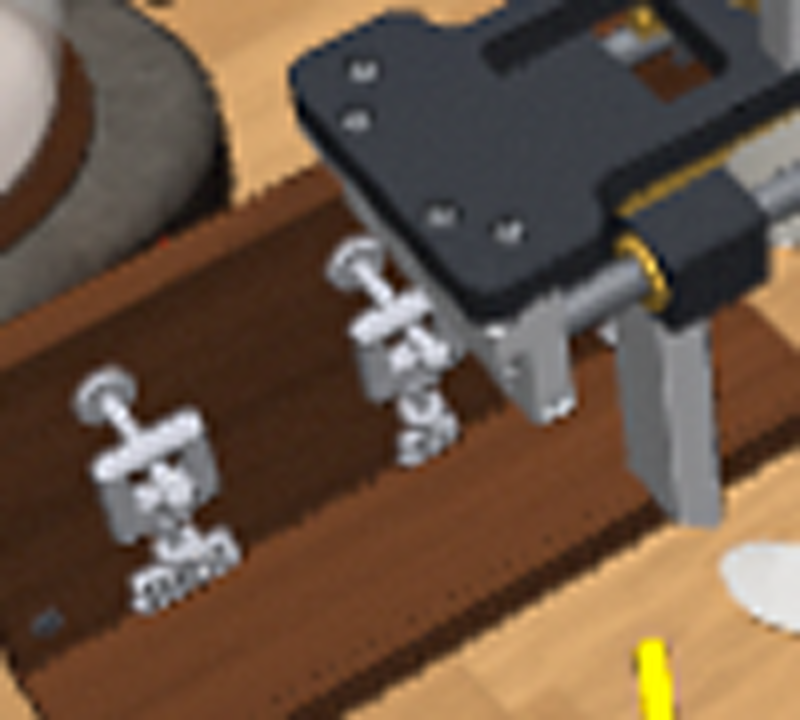

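```bash
cat > s5.py <<'E'
from h import *
p=grab_frame("scene")
img=cv2.imread("pics/scene1.png")
a=np.radians(-5);ex=np.array([np.cos(a),np.sin(a),0]);ey=np.array([-np.sin(a),np.cos(a),0]);o=np.array([.5085,.116,0])
S=8;u0,v0=210,190
big=cv2.resize(img[190:262,210:305],None,fx=S,fy=S,interpolation=cv2.INTER_CUBIC)
for k in(-75,0,75):
    c=o+ex*-.015+ey*k/1000
    for off,z,col in((0,98.5,(0,255,0)),(-15,98.5,(0,255,0)),(15,98.5,(0,255,0)),(-9,54.5,(0,0,255)),(9,54.5,(0,0,255)),(-16,54.5,(255,0,0)),(16,54.5,(255,0,0)),(0,49,(0,255,255))):
        u,v=project(p,c+ey*off/1000+np.array([0,0,z/1000]))
        cv2.circle(big,(int((u-u0+.5)*S),int((v-v0+.5)*S)),3,col,-1)
cv2.imwrite("pics/ov.png",big)
E
python3 s5.py
```

```text
(no output)
```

View pics/ov.png

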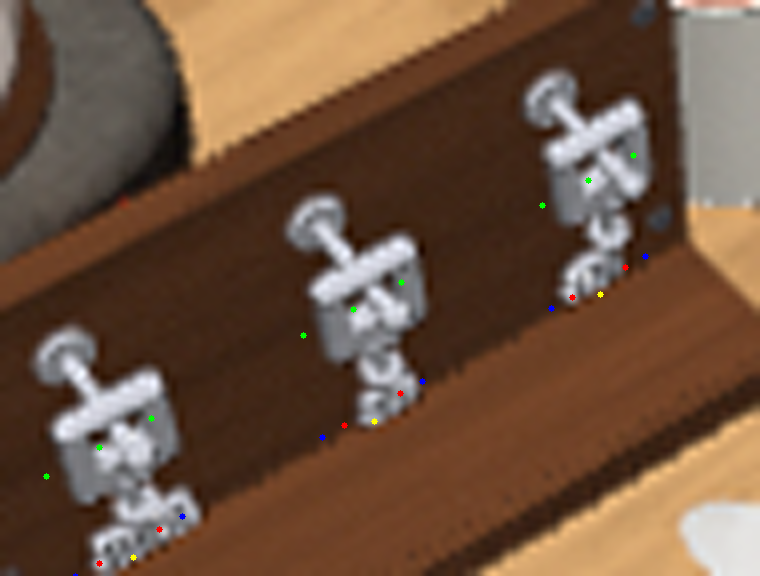

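The overlay shows the middle key's bit symmetric about its stem at about ±9 mm, so it is the twin. The left key's bit is wide, and the right key's bit reaches to one side only, so it is the flag. Next I refine the bow position.

```bash
cat > s6.py <<'E'
from h import *
a=np.radians(-5);ex=np.array([np.cos(a),np.sin(a),0]);ey=np.array([-np.sin(a),np.cos(a),0]);o=np.array([.5085,.116,0])
for n in("scene","top"):
    X=np.load(n+"_X.npy");f=cv2.imread("pics/%s1.png"%n).astype(int)
    R=np.stack([(X-o)@ex,(X-o)@ey,X[...,2]],-1)*1000
    for k in(-75,0,75):
        m=(abs(R[...,0]+15)<14)&(abs(R[...,1]-k)<28)&(R[...,2]>85)&(R[...,2]<120)&(np.abs(f[...,0]-f[...,2])<35)&(f.sum(-1)>200)
        q=R[m]; print(n,k,m.sum(),np.round(np.percentile(q,[2,10,50,90,98],axis=0),1).tolist() if m.sum() else "")
E
python3 s6.py
cat > s7.py <<'E'
from h import *
# top & scene triangulation of bow top bar centre
s=grab_frame("scene");t=grab_frame("top")
def tri(a,b):
    M=np.zeros((3,3));v=np.zeros(3)
    for p,uv in((s,a),(t,b)):
        d=np.array(p["attitude"])@ray(p,*uv);d/=np.linalg.norm(d);Q=np.eye(3)-np.outer(d,d);M+=Q;v+=Q@np.array(p["origin"])
    return np.linalg.solve(M,v)
# bow top-bar ends: scene ov coords -> px
def sc(x,y):return (210+x/8-.5+.06,190+y/8-.5)
def tp(x,y):return (190+x/5-.5,160+y/5-.5)
for nm,a,b in(("left",sc(107,404),tp(261,154)),("mid",sc(362,266),tp(406,168)),("right",sc(594,132),tp(552,182))):
    print(nm,np.round(tri(a,b),4),np.round(atz(s,*a,.1135),4),np.round(atz(t,*b,.1135),4))
E
python3 s7.py
```

```text
scene -75 126 [[-27.6, -93.1, 86.7], [-18.1, -90.1, 91.6], [-15.6, -78.1, 107.0], [-11.4, -66.5, 114.2], [-7.4, -65.2, 115.2]]
scene 0 139 [[-25.6, -18.0, 85.8], [-20.9, -15.5, 90.2], [-19.2, -3.0, 106.8], [-14.5, 8.4, 114.2], [-4.8, 9.9, 115.4]]
scene 75 150 [[-26.5, 56.4, 86.5], [-20.9, 59.6, 90.1], [-19.0, 71.6, 106.7], [-14.4, 82.7, 114.3], [-5.3, 84.8, 115.6]]
top -75 71 [[-26.1, -94.9, 88.1], [-20.7, -92.0, 93.3], [-13.8, -81.6, 110.6], [-8.8, -69.9, 115.5], [-3.3, -66.1, 117.4]]
top 0 71 [[-27.2, -20.2, 87.9], [-21.1, -17.9, 94.2], [-16.7, -6.0, 110.0], [-11.3, 5.0, 115.7], [-3.9, 7.3, 116.7]]
top 75 74 [[-27.5, 54.9, 90.6], [-19.5, 56.5, 95.6], [-16.5, 68.8, 111.3], [-10.3, 80.3, 115.6], [-3.2, 83.2, 116.6]]
left [0.4997 0.186  0.1115] [0.499  0.1872 0.1135] [0.4985 0.1848 0.1135]
mid [0.4941 0.1114 0.1109] [0.4926 0.1127 0.1135] [0.4931 0.1107 0.1135]
right [0.4887 0.0369 0.1125] [0.4888 0.0379 0.1135] [0.4878 0.0363 0.1135]
```

```bash
python3 -c "
import numpy as np
for n in('scene','top'):
    X=np.load(n+'_X.npy').reshape(-1,3)
    for zl in (.08,.15,.25):
        m=(X[:,2]>zl)&(X[:,2]<.5)&(X[:,0]>.3)&(X[:,0]<.75)&(X[:,1]>.12)&(X[:,1]<.4); q=X[m]
        print(n,zl,m.sum(),np.round(np.percentile(q,[0.5,99.5],axis=0),3).tolist())
    m=(X[:,2]>.15)&(X[:,2]<.6)&(X[:,0]>.3)&(X[:,0]<.58)&(X[:,1]>-.42)&(X[:,1]<.3);q=X[m];print(m.sum(),np.round(q[::max(1,len(q)//8)],2).tolist())
"
```

```text
scene 0.08 10295 [[0.382, 0.121, 0.082], [0.748, 0.345, 0.333]]
scene 0.15 7466 [[0.612, 0.121, 0.151], [0.748, 0.265, 0.333]]
scene 0.25 6079 [[0.612, 0.121, 0.252], [0.749, 0.266, 0.333]]
0 []
top 0.08 5530 [[0.389, 0.121, 0.085], [0.749, 0.341, 0.335]]
top 0.15 4480 [[0.614, 0.121, 0.153], [0.749, 0.258, 0.335]]
top 0.25 4282 [[0.614, 0.121, 0.263], [0.749, 0.259, 0.335]]
5665 [[0.58, -0.04, 0.55], [0.57, -0.35, 0.55], [0.56, -0.3, 0.55], [0.55, -0.18, 0.55], [0.55, -0.06, 0.54], [0.55, -0.32, 0.55], [0.55, -0.21, 0.53], [0.55, -0.12, 0.52], [0.55, -0.42, 0.52]]
```

{"api": "arm_command", "payload": {
  "travel": [
    [26,1,0],
    [26,1,0],
    [26,1,0],
    [27,1,0],
    [27,1,0],
    [26,1,0],
    [0,0,-20],
    [0,0,-20],
    [0,0,-20],
    [0,0,0]
  ],
  "spin": [0,0,0,0,0,0,0,0,0,0]
}}

```text
t: 6.1
position: [0.4928, 0.1103, 0.3414]
ee_rot: [[0.085, 0.996, -0.007], [0.996, -0.085, -0.0], [-0.001, -0.007, -1.0]]
ft_force: [-0.1, -0.2, -0.0]
width: 0.598
```

```bash
cat > s8.py <<'E'
from h import *
import sys
s=observe();print({k:np.round(s[k],4).tolist() for k in("t","joints","position","ee_rot","ft_force","moment","width")})
for n in sys.argv[2:]:
    p=grab_frame(n);save(p,sys.argv[1]+n+".png")
E
python3 s8.py a scene wrist
```

```text
{'t': 6.1, 'joints': [0.0487, 0.1235, 1.7756, -0.0, 1.2496, -1.4374], 'position': [0.4928, 0.1103, 0.3414], 'ee_rot': [[0.0846, 0.9964, -0.0071], [0.9964, -0.0846, -0.0004], [-0.001, -0.007, -1.0]], 'ft_force': [-0.1282, -0.216, -0.0059], 'moment': [-0.0001, -0.1159, 0.0262], 'width': 0.5984}
```

View pics/ascene.png

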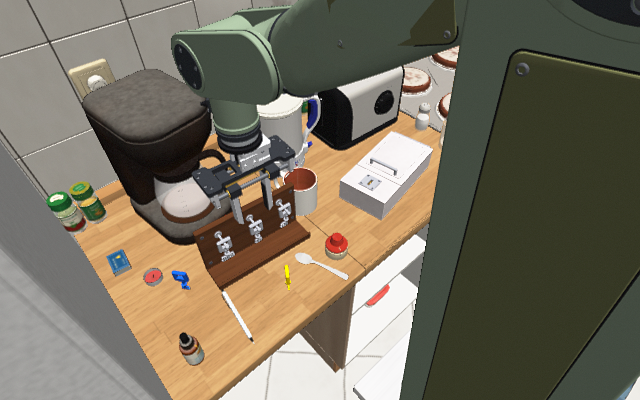

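View pics/awrist.png

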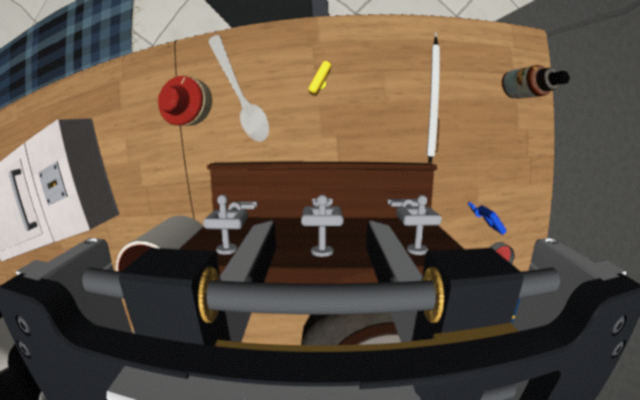

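```bash
python3 -c "
import cv2
a=cv2.imread('pics/awrist.png')[155:275,190:460];cv2.imwrite('pics/aw_c.png',cv2.resize(a,None,fx=2.95,fy=2.95,interpolation=cv2.INTER_CUBIC))"
cat > s9.py <<'E'
from h import *
s=observe();p=grab_frame("wrist")
for l in("key_twin","key_wide","key_flag","key_twin_tip"):
    d=place_of(l,p)
    for q in d[:2]: print(l,round(q["conf"],2),np.round(q["uv"],1),np.round(wworld(p,s,*q["uv"],h=.0985 if 'tip' not in l else .049),4))
E
python3 s9.py
```

```text
key_twin 0.83 [492.2 219.9] [0.5127 0.2551 0.0985]
key_twin 0.81 [319.4  76. ] [0.3911 0.1173 0.0985]
key_wide 0.76 [415.  214.6] [0.5007 0.1832 0.0985]
key_flag 0.92 [227.3 219.5] [0.4923 0.0358 0.0985]
key_twin_tip 0.82 [319.8 196.1] [0.4912 0.1089 0.049 ]
key_twin_tip 0.73 [467.8 204.9] [0.5124 0.2549 0.049 ]
```

View pics/aw_c.png

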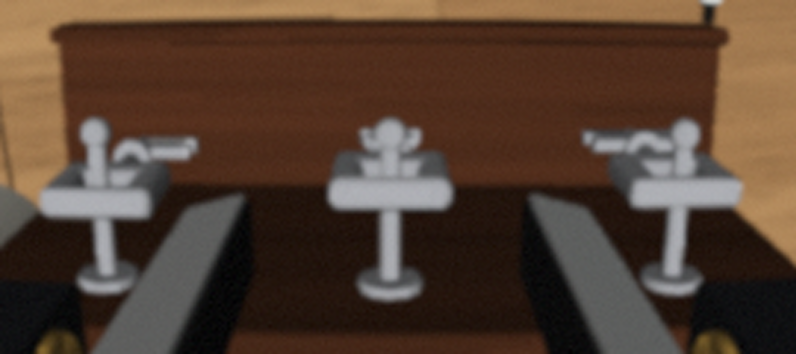

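The close crop settles it: the middle key at (322,215) has two short equal wings. Descend and grip.

{"api": "arm_command", "payload": {
  "travel": [
    [0.5,0.5,-12],
    [0,0,-12],
    [0,0,-12],
    [0,0,-12],
    [0,0,-10],
    [0,0,-4],
    [0,0,0]
  ],
  "spin": [0,0,0,0,0,0,0]
}}

```text
t: 7.15
position: [0.4943, 0.1108, 0.2816]
ee_rot: [[0.085, 0.996, -0.002], [0.996, -0.085, -0.0], [-0.0, -0.002, -1.0]]
ft_force: [-0.1, 0.6, 0.1]
width: 0.597
```

```bash
python3 s8.py b scene wrist; python3 -c "
import cv2
a=cv2.imread('pics/bwrist.png')[100:275,190:460];cv2.imwrite('pics/bw_c.png',cv2.resize(a,None,fx=2.95,fy=2.95,interpolation=cv2.INTER_CUBIC))
a=cv2.imread('pics/bscene.png')[150:270,190:330];cv2.imwrite('pics/bs_c.png',cv2.resize(a,None,fx=4.9,fy=4.9,interpolation=cv2.INTER_CUBIC))"
```

```text
{'t': 7.15, 'joints': [0.0496, 0.2036, 1.8222, -0.0, 1.1178, -1.4363], 'position': [0.4943, 0.1108, 0.2816], 'ee_rot': [[0.0847, 0.9964, -0.002], [0.9964, -0.0847, -0.0001], [-0.0003, -0.002, -1.0]], 'ft_force': [-0.1241, 0.6381, 0.0625], 'moment': [0.045, -0.1453, -0.0008], 'width': 0.5972}
```

View pics/bw_c.png

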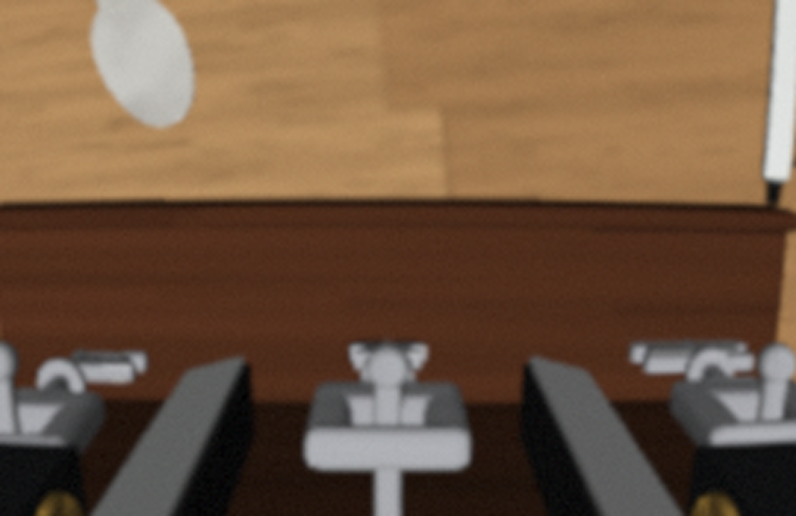

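View pics/bs_c.png

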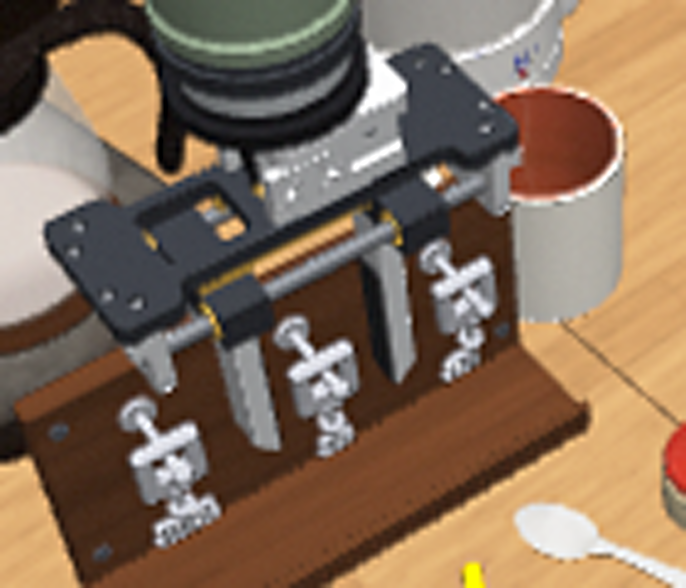

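Centred on the middle key. Now lower slightly and close.

{"api": "arm_command", "payload": {
  "travel": [
    [-0.5,0,-2.5],
    [0,0,0]
  ],
  "spin": [0,0]
}}

```text
t: 7.45
position: [0.4941, 0.1109, 0.2804]
ee_rot: [[0.085, 0.996, 0.001], [0.996, -0.085, 0.0], [0.0, 0.001, -1.0]]
ft_force: [0.2, -0.5, -0.1]
width: 0.602
```

{"api": "arm_command", "payload": {
  "travel": [
    [0,0,0],
    [0,0,0],
    [0,0,0],
    [0,0,0],
    [0,0,0],
    [0,0,0],
    [0,0,0],
    [0,0,0],
    [0,0,0],
    [0,0,0]
  ],
  "spin": [0,0,0,0,0,0,0,0,0,0],
  "hand": 1
}}

```text
t: 8.45
position: [0.4941, 0.1109, 0.2802]
ee_rot: [[0.085, 0.996, 0.0], [0.996, -0.085, 0.0], [0.0, 0.0, -1.0]]
ft_force: [0.3, 0.7, 0.8]
width: 0.316
```

{"api": "arm_command", "payload": {
  "travel": [
    [0,0,1.5],
    [0,0,2],
    [0,0,0],
    [0,0,0]
  ],
  "spin": [0,0,0,0]
}}

```text
t: 8.85
position: [0.4941, 0.1109, 0.2837]
ee_rot: [[0.085, 0.996, 0.0], [0.996, -0.085, 0.0], [0.0, 0.0, -1.0]]
ft_force: [0.6, 0.5, -0.5]
width: 0.315
```

```bash
python3 s8.py c wrist scene; python3 -c "
import cv2
a=cv2.imread('pics/cwrist.png')[160:285,220:430];cv2.imwrite('pics/cw_c.png',cv2.resize(a,None,fx=3.8,fy=3.8,interpolation=cv2.INTER_CUBIC))"
```

```text
{'t': 8.85, 'joints': [0.0497, 0.1996, 1.8218, 0.0, 1.12, -1.4363], 'position': [0.4941, 0.1109, 0.2837], 'ee_rot': [[0.0847, 0.9964, 0.0001], [0.9964, -0.0847, 0.0], [0.0, 0.0001, -1.0]], 'ft_force': [0.5862, 0.5387, -0.472], 'moment': [0.0213, -0.1465, -0.0033], 'width': 0.3151}
```

View pics/cw_c.png

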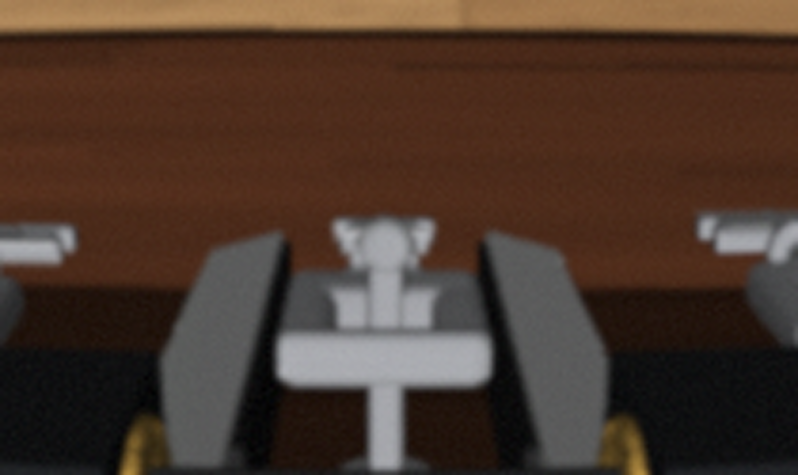

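Gripped, and the peg is centred in the window. Draw it off slowly along the rack's −x.

{"api": "arm_command", "payload": {
  "travel": [
    [-4,0.35,0],
    [-5,0.4,0],
    [-6,0.5,0],
    [-6,0.5,0],
    [-6,0.5,0],
    [-6,0.5,0],
    [-6,0.5,0],
    [-6,0.5,0],
    [-6,0.5,0],
    [-6,0.5,0],
    [0,0,0]
  ],
  "spin": [0,0,0,0,0,0,0,0,0,0,0]
}}

```text
t: 10.05
position: [0.4362, 0.1157, 0.2835]
ee_rot: [[0.084, 0.996, -0.001], [0.996, -0.084, -0.0], [-0.0, -0.001, -1.0]]
ft_force: [-0.5, 0.9, 0.2]
width: 0.319
```

```bash
python3 s8.py d wrist scene; python3 -c "
import cv2
a=cv2.imread('pics/dwrist.png')[100:300,160:480];cv2.imwrite('pics/dw_c.png',cv2.resize(a,None,fx=2.5,fy=2.5,interpolation=cv2.INTER_CUBIC))
a=cv2.imread('pics/dscene.png')[150:290,190:350];cv2.imwrite('pics/ds_c.png',cv2.resize(a,None,fx=4.2,fy=4.2,interpolation=cv2.INTER_CUBIC))"
```

```text
{'t': 10.05, 'joints': [0.0671, 0.0882, 1.9519, 0.0, 1.1024, -1.4191], 'position': [0.4362, 0.1157, 0.2835], 'ee_rot': [[0.0845, 0.9964, -0.0008], [0.9964, -0.0845, -0.0], [-0.0001, -0.0008, -1.0]], 'ft_force': [-0.4822, 0.9246, 0.2127], 'moment': [0.0116, -0.1242, 0.0505], 'width': 0.319}
```

View pics/dw_c.png

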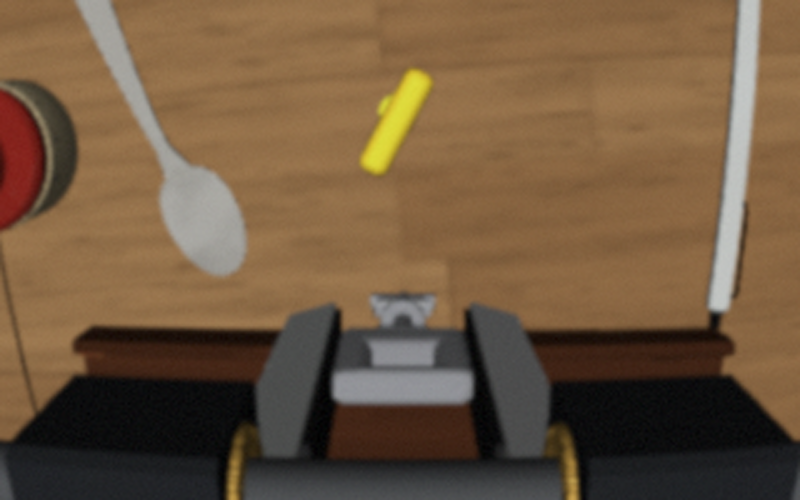

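View pics/ds_c.png

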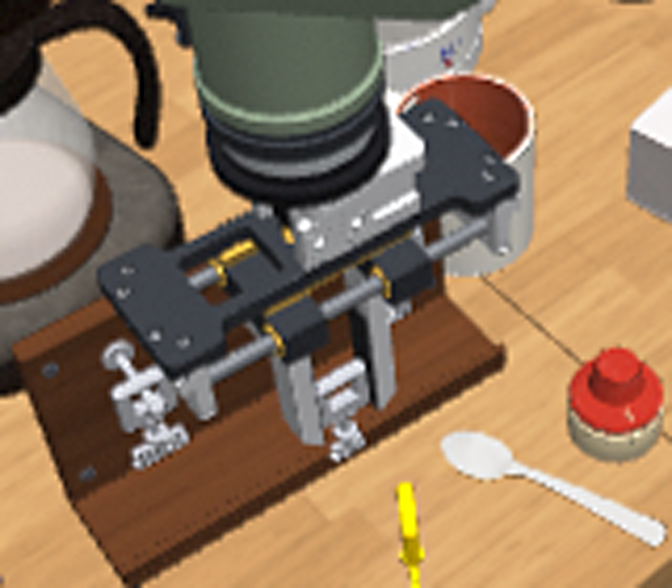

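Unhooked cleanly. I check the mug height for the transfer and re-measure the keyhole.

```bash
cat > s10.py <<'E'
from h import *
X=np.load("top_X.npy").reshape(-1,3)
m=(X[:,2]>.03)&(X[:,2]<.5)&(X[:,0]>.3)&(X[:,0]<.56)&(X[:,1]>-.13)&(X[:,1]<0.01);print(np.round(np.percentile(X[m],[0,100],axis=0),3).tolist())
s=grab_frame("scene");t=grab_frame("top")
save(t,"top_e.png",(370,190,430,240),12);save(s,"sc_e.png",(345,160,395,205),14)
for p in(s,t):
    print([(round(d["conf"],2),np.round(d["uv"],1).tolist(),np.round(atz(p,*d["uv"],.067),4).tolist()) for d in place_of("keyhole",p)])
E
python3 s10.py
```

```text
[[0.359, -0.097, 0.03], [0.558, 0.01, 0.139]]
[(0.55, [371.9, 183.4], [0.4366, -0.1942, 0.067])]
[(0.81, [388.6, 219.2], [0.4415, -0.1961, 0.067])]
```

View pics/top_e.png

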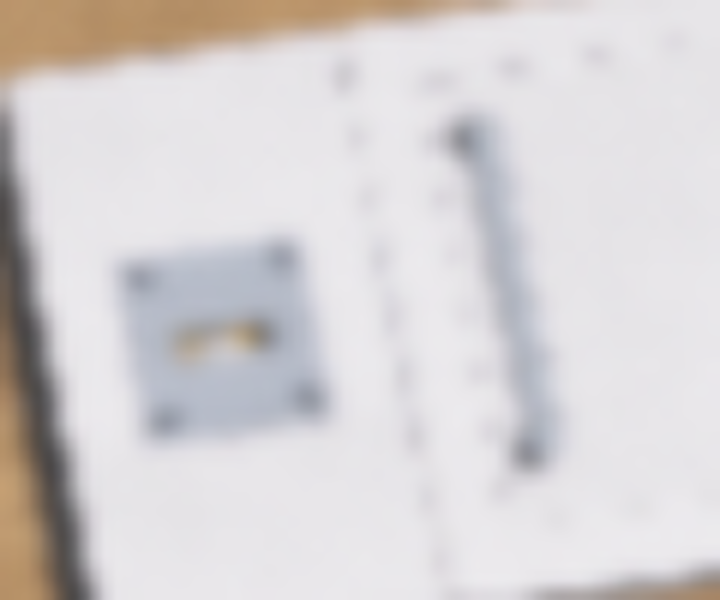

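View pics/sc_e.png

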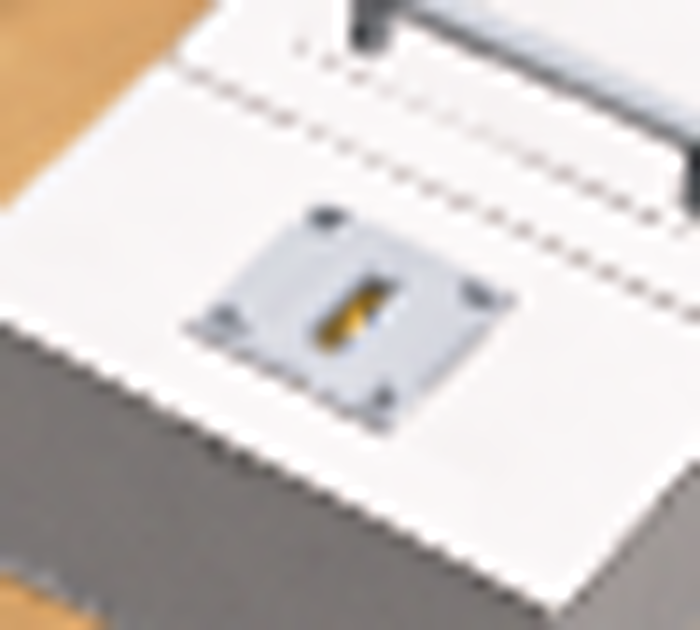

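{"api": "arm_command", "payload": {
  "travel": [
    [-5,0,25],
    [-5,0,25],
    [-5,0,25],
    [0,-5,25],
    [0,-25,0],
    [0,-30,0],
    [0,-30,0],
    [0,-30,0],
    [0,-30,0],
    [0,-30,0],
    [0,-30,0],
    [0,-30,0]
  ],
  "spin": [0,0,0,0,0.03,0.03,0.04,0.04,0.04,0.04,0.03,0.02]
}}

```text
t: 11.55
position: [0.422, -0.1257, 0.3837]
ee_rot: [[-0.185, 0.983, 0.0], [0.983, 0.185, -0.0], [-0.0, 0.0, -1.0]]
ft_force: [0.3, 1.2, 0.2]
width: 0.316
```

{"api": "arm_command", "payload": {
  "travel": [
    [6,-25,0],
    [6,-25,0],
    [6,-18,0],
    [4,0,-15],
    [0,0,-15],
    [0,0,-15],
    [0,0,0],
    [0,0,0]
  ],
  "spin": [0,0,0,0,0,0,0,0]
}}

```text
t: 12.35
position: [0.4443, -0.1923, 0.3386]
ee_rot: [[-0.184, 0.983, -0.001], [0.983, 0.184, 0.0], [0.001, -0.0, -1.0]]
ft_force: [0.8, -0.4, -0.6]
width: 0.316
```

```bash
python3 s8.py e wrist top scene; python3 -c "
import cv2
a=cv2.imread('pics/ewrist.png')[100:300,160:480];cv2.imwrite('pics/ew_c.png',cv2.resize(a,None,fx=2.5,fy=2.5,interpolation=cv2.INTER_CUBIC))
"
```

```text
{'t': 12.35, 'joints': [-0.5876, 0.0806, 1.8294, 0.0001, 1.2323, -2.3439], 'position': [0.4443, -0.1923, 0.3386], 'ee_rot': [[-0.1844, 0.9828, -0.0005], [0.9828, 0.1844, 0.0004], [0.0005, -0.0004, -1.0]], 'ft_force': [0.7745, -0.359, -0.5638], 'moment': [0.0674, -0.0853, 0.0071], 'width': 0.3156}
```

View pics/ew_c.png

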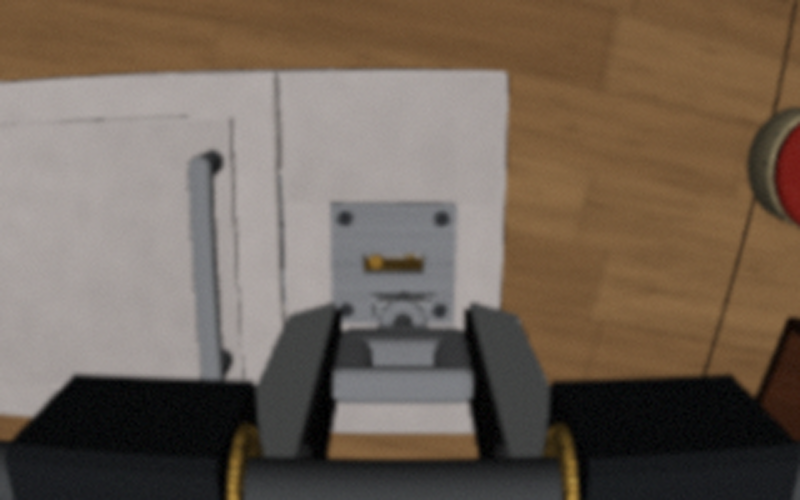

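View pics/escene.png

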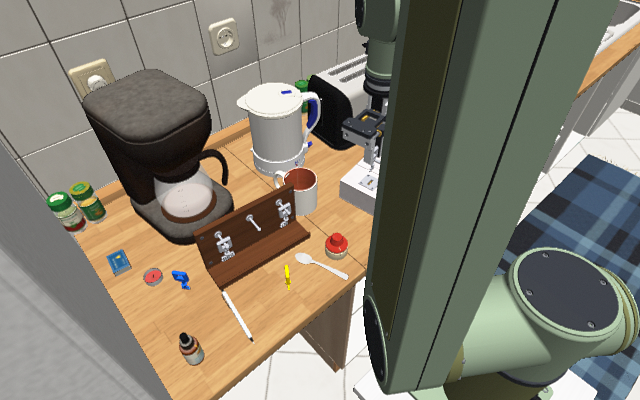

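The two other keys are still on their hooks. In the wrist crop the slot is at (393,264) and the key tip is visible at (403,296). I'll compute the offset from those.

```bash
cat > s11.py <<'E'
from h import *
import sys
s=observe();p=grab_frame("wrist")
f=p["frame"];fr=f.astype(int)
ztip=s["position"][2]-.2312
# plate segmentation via brass slot pixels
sub=fr[180:230,290:350]
m=(sub[...,0]-sub[...,2]>35)
cc,lab,st,ce=cv2.connectedComponentsWithStats(m.astype(np.uint8));
for i in range(1,cc):
    if st[i,4]>8: 
        u,v=ce[i]+[290,180];print("brass",st[i],np.round([u,v],2),np.round(wworld(p,s,u,v,h=.065),4))
R=np.array(s["ee_rot"])
def rep(n,u,v,h):
    w=wworld(p,s,u,v,h=h);print(n,np.round([u,v],1),np.round(w,4),"tool xy mm",np.round(R.T@(w-s["position"])*1000,1)[:2])
for l,h in(("keyhole",.067),("key_twin_tip",ztip),("key_twin",ztip+.0495)):
    for d in place_of(l,p)[:2]:rep(l+" %.2f"%d["conf"],*d["uv"],h)
for a in sys.argv[2:]:
    u,v,h=map(float,a.split(","));rep("man",u,v,h if h>0 else ztip)
save(p,sys.argv[1],(270,180,370,250),8)
E
python3 s11.py g.png 317.2,205.6,.067 321.2,218.4,0
```

```text
brass [18 21 20  6 66] [315.83 203.74] [ 0.4449 -0.1979  0.065 ]
keyhole 0.93 [320.4 204.5] [ 0.4443 -0.194   0.067 ] tool xy mm [-1.  -0.9]
key_twin_tip 0.82 [319.8 218.7] [ 0.4438 -0.1944  0.1085] tool xy mm [-1.4 -1.4]
key_twin_tip 0.77 [557.3 189.9] [0.3836 0.0043 0.1085] tool xy mm [205. -24.]
key_twin 0.76 [585.3 196.9] [ 0.381  -0.0123  0.158 ] tool xy mm [189.1 -29.5]
key_twin 0.59 [323.  246.8] [ 0.4444 -0.1923  0.158 ] tool xy mm [ 0.6 -0.4]
man [317.2 205.6] [ 0.4457 -0.1965  0.067 ] tool xy mm [-3.7  0.1]
man [321.2 218.4] [ 0.4434 -0.1935  0.1085] tool xy mm [-0.4 -1.7]
```

View pics/g.png

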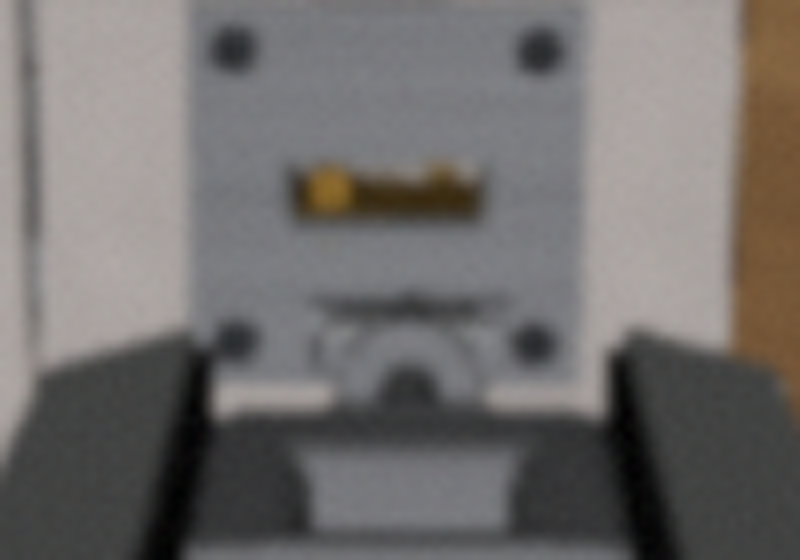

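{"api": "arm_command", "payload": {
  "travel": [
    [0.5,-1,-10],
    [0.5,-1,-10],
    [0,0,-10],
    [0,0,0],
    [0,0,0]
  ],
  "spin": [0,0,0,0,0]
}}

```text
t: 13.2
position: [0.4449, -0.1943, 0.3078]
ee_rot: [[-0.184, 0.983, -0.001], [0.983, 0.184, 0.001], [0.001, -0.001, -1.0]]
ft_force: [-0.8, 0.2, -0.5]
width: 0.314
```

```bash
python3 s11.py g2.png; python3 s8.py f
```

```text
brass [17 32 24  6 71] [316.73 214.34] [ 0.444  -0.1979  0.065 ]
keyhole 0.98 [320.2 215.4] [ 0.4438 -0.1953  0.067 ] tool xy mm [-1.1 -1. ]
key_twin_tip 0.75 [576.5 196.9] [0.3841 0.0331 0.0766] tool xy mm [234.4 -17.6]
key_twin 0.77 [322.4 248. ] [ 0.4449 -0.1938  0.1261] tool xy mm [0.2 0.3]
key_twin 0.74 [602.7 201.9] [0.3802 0.0117 0.1261] tool xy mm [214.1 -25.5]
{'t': 13.4, 'joints': [-0.5902, 0.1222, 1.8518, -0.0001, 1.1666, -2.3462], 'position': [0.4453, -0.1945, 0.3091], 'ee_rot': [[-0.1842, 0.9829, 0.0007], [0.9829, 0.1842, -0.0006], [-0.0007, 0.0006, -1.0]], 'ft_force': [0.0569, 0.3091, 0.3303], 'moment': [0.1361, -0.1809, 0.0121], 'width': 0.3152}
```

View pics/g2.png

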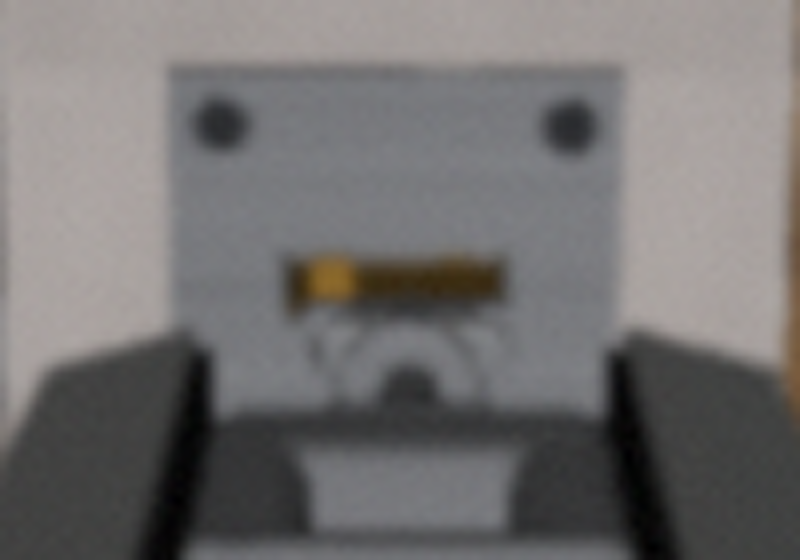

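```bash
cat > s12.py <<'E'
from h import *
import sys
s=observe();p=grab_frame("wrist");H=np.linalg.inv(np.array(p["hand_eye"]));f=foc(p)
def pj(x,y,z):
    c=H@np.array([x/1000,y/1000,z,1]);r=np.hypot(c[0],c[1]);t=np.arctan2(r,c[2]);return p["cx"]+c[0]/r*t*f,p["cy"]+c[1]/r*t*f
C=(270,180,370,250);S=8
out=[]
for dy,dz in((-1.5,0),(0,0)):
    im=cv2.resize(p["frame"][C[1]:C[3],C[0]:C[2],::-1],None,fx=S,fy=S,interpolation=cv2.INTER_CUBIC)
    def pt(P):
        u,v=pj(*P);return (int((u-C[0]+.5)*S),int((v-C[1]+.5)*S))
    def poly(L,col):
        cv2.polylines(im,[np.array([pt(q) for q in L],np.int32)],True,col,1)
    b=.1817
    for z,col in((b+.0495,(0,0,255)),(b+.0385,(0,200,255))):
        poly([(-9,dy-2,z),(9,dy-2,z),(9,dy+2,z),(-9,dy+2,z)],col)
    poly([(6*np.cos(a),dy+6*np.sin(a),b+.031) for a in np.linspace(0,6.28,40)],(0,255,0))
    for z in(b-.015,b+.015): poly([(-15,dy-4,z),(15,dy-4,z),(15,dy+4,z),(-15,dy+4,z)],(255,0,0))
    out.append(im)
cv2.imwrite("pics/"+sys.argv[1],cv2.resize(np.vstack(out),None,fx=.53,fy=.53) if 0 else cv2.resize(np.hstack(out),(800,280),interpolation=cv2.INTER_AREA))
cv2.imwrite("pics/a_"+sys.argv[1],out[0]);cv2.imwrite("pics/b_"+sys.argv[1],out[1])
E
python3 s12.py m.png
```

```text
(no output)
```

View pics/a_m.png

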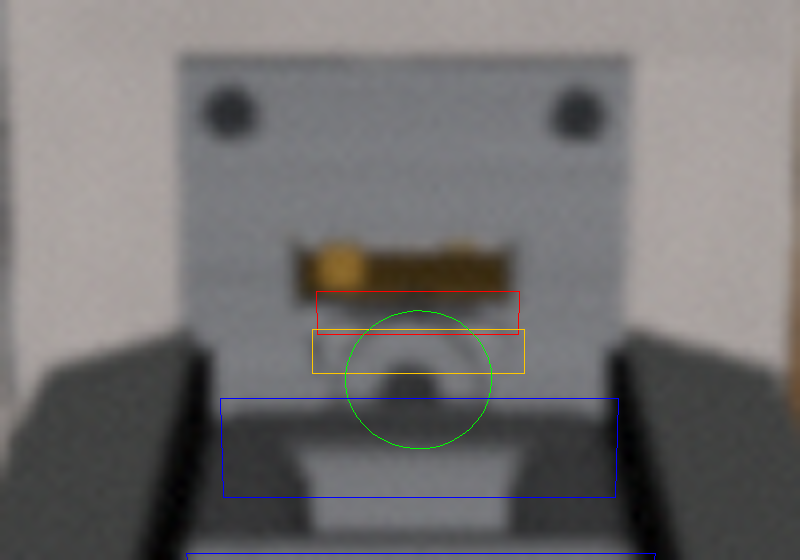

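View pics/b_m.png

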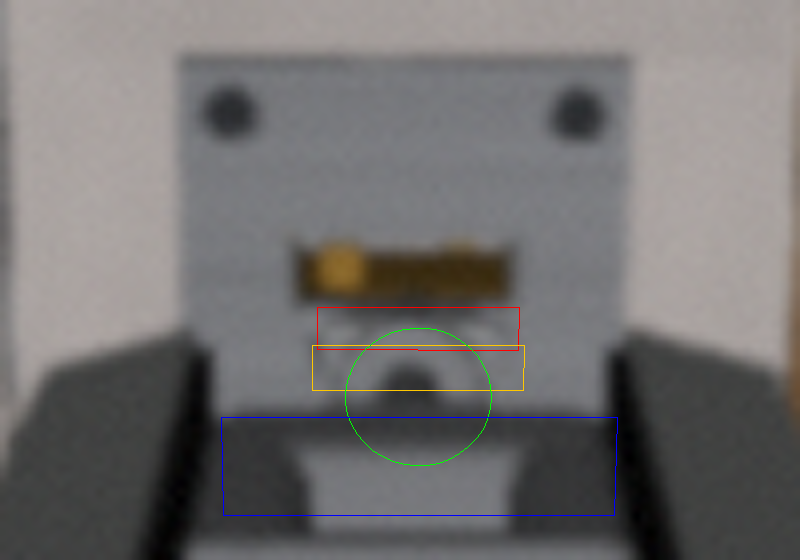

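{"api": "arm_command", "payload": {
  "travel": [
    [0,0,0],
    [0,0,0],
    [0,0,0],
    [0,0,0]
  ],
  "spin": [0,0,0,0]
}}

```text
t: 13.85
position: [0.4451, -0.1944, 0.3087]
ee_rot: [[-0.184, 0.983, 0.0], [0.983, 0.184, -0.0], [-0.0, 0.0, -1.0]]
ft_force: [-0.6, 0.2, 0.6]
width: 0.314
```

```bash
cat > s13.py <<'E'
from h import *
import sys
fs=[]
for i in range(3):
    s=observe();p=grab_frame("wrist");fs.append(p["frame"].astype(float));print(np.round(s["position"],4),np.round(s["ee_rot"][2],4),np.round(s["qd"],3))
    f=fs[-1];g=f.sum(-1)
    print([ (round(d["conf"],2),np.round(d["uv"],1).tolist()) for d in place_of("keyhole",p)[:1]])
    cv2.imwrite("pics/%s_%d.png"%(sys.argv[1],i),cv2.resize(p["frame"][180:250,270:370,::-1],None,fx=8,fy=8,interpolation=cv2.INTER_CUBIC))
print([np.abs(fs[0]-x)[150:240].mean() for x in fs])
E
python3 s13.py n
```

```text
[ 0.4451 -0.1944  0.3087] [-1.e-04  1.e-04 -1.e+00] [-0.     0.002 -0.001 -0.001 -0.    -0.001]
[(0.63, [320.9, 217.7])]
[ 0.4451 -0.1944  0.3087] [-1.e-04  1.e-04 -1.e+00] [ 0.     0.001  0.001  0.002 -0.002  0.001]
[(0.68, [322.9, 216.1])]
[ 0.4451 -0.1944  0.3086] [ 0. -0. -1.] [ 0.002  0.001 -0.001  0.001 -0.001  0.   ]
[(0.81, [320.8, 215.9])]
[np.float64(0.0), np.float64(1.4418113425925927), np.float64(1.4391550925925927)]
```

View pics/n_0.png

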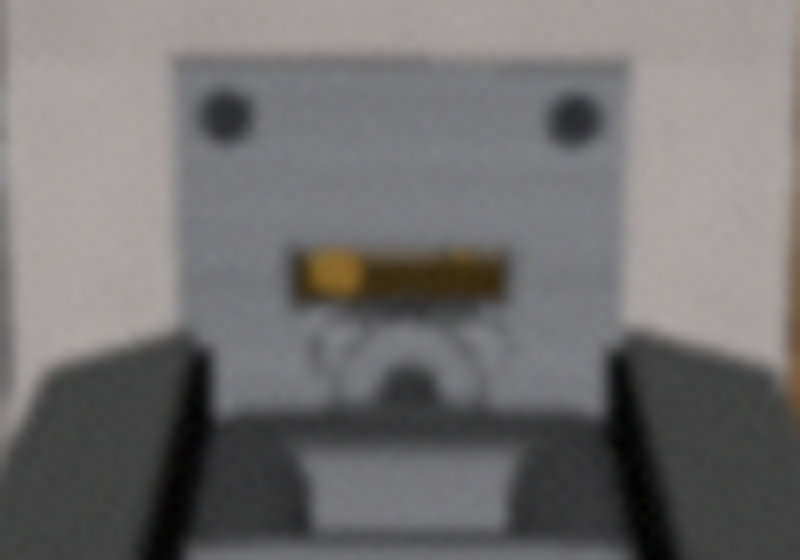

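View pics/n_2.png

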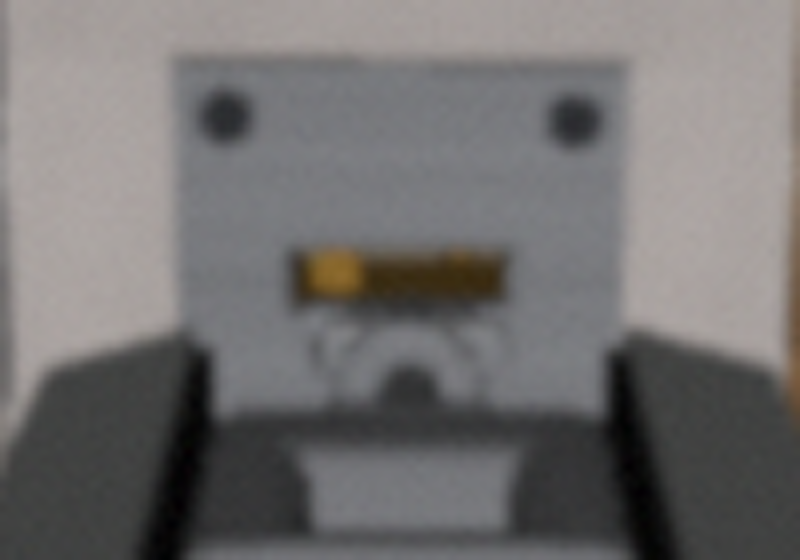

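```bash
python3 s11.py g3.png 319.56,213.9,.067 320.75,217.2,0
```

```text
brass [18 31 24  6 86] [317.66 213.85] [ 0.4443 -0.1976  0.065 ]
keyhole 0.77 [320.2 215.8] [ 0.4449 -0.1956  0.067 ] tool xy mm [-1.1 -0.4]
key_twin_tip 0.57 [319.7 218.1] [ 0.4435 -0.1962  0.0774] tool xy mm [-1.5 -1.9]
key_twin_tip 0.56 [572.7 197.4] [0.3861 0.027  0.0774] tool xy mm [228.5 -17.2]
key_twin 0.84 [602.2 203.6] [0.382  0.011  0.1269] tool xy mm [213.5 -24.2]
key_twin 0.70 [322.  247.7] [ 0.4452 -0.1944  0.1269] tool xy mm [-0.   0.2]
man [319.6 213.9] [ 0.4435 -0.1963  0.067 ] tool xy mm [-1.6 -1.9]
man [320.8 217.2] [ 0.4427 -0.1956  0.0774] tool xy mm [-0.7 -2.5]
```

{"api": "arm_command", "payload": {
  "travel": [
    [-0.7,-1.0,-2],
    [0,0,-3],
    [0,0,-2],
    [0,0,0],
    [0,0,0],
    [0,0,0],
    [0,0,0]
  ],
  "spin": [0,0,0,0,0,0,0]
}}

```text
t: 15.05
position: [0.4444, -0.1954, 0.3018]
ee_rot: [[-0.184, 0.983, 0.0], [0.983, 0.184, -0.0], [-0.0, 0.0, -1.0]]
ft_force: [0.6, -0.6, -0.2]
width: 0.318
```

```bash
python3 s12.py o.png;python3 s8.py o top
python3 - <<'E'
import cv2
a=cv2.imread('pics/otop.png')[190:250,360:430];cv2.imwrite('pics/ot_c.png',cv2.resize(a,None,fx=8,fy=8,interpolation=cv2.INTER_CUBIC))
E
```

```text
{'t': 15.1, 'joints': [-0.5927, 0.1317, 1.8585, -0.0, 1.1512, -2.3487], 'position': [0.4444, -0.1954, 0.3017], 'ee_rot': [[-0.1842, 0.9829, 0.0002], [0.9829, 0.1842, -0.0001], [-0.0002, 0.0001, -1.0]], 'ft_force': [0.1655, -0.3191, -0.5683], 'moment': [0.0896, -0.1535, 0.0342], 'width': 0.3158}
```

View pics/b_o.png

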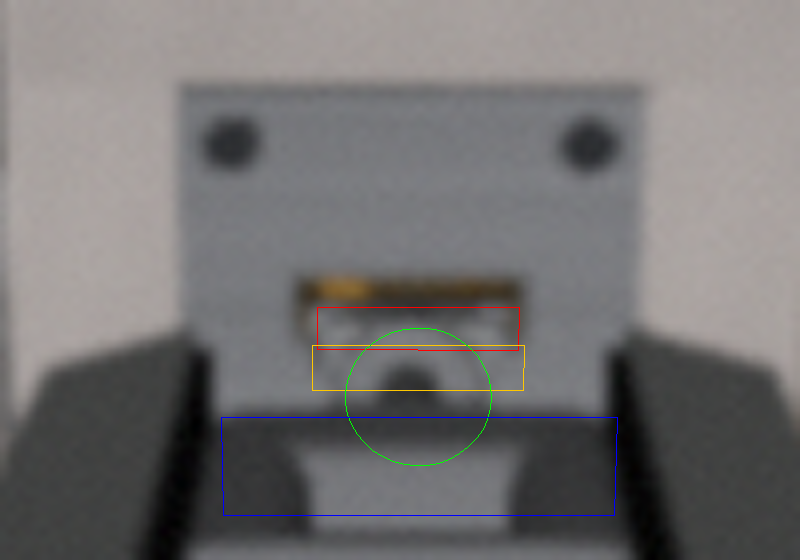

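View pics/ot_c.png

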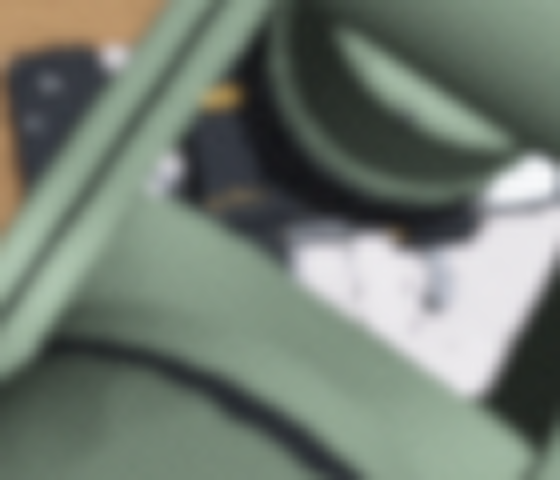

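Centred at (410,306) with the tip about 3.5 mm above the slot. Lower slowly into the mouth.

{"api": "arm_command", "payload": {
  "travel": [
    [0,0,-1.5],
    [0,0,-1],
    [0,0,-1],
    [0,0,-1],
    [0,0,-1],
    [0,0,0],
    [0,0,0]
  ],
  "spin": [0,0,0,0,0,0,0]
}}

```text
t: 15.85
position: [0.4445, -0.1954, 0.2962]
ee_rot: [[-0.184, 0.983, 0.0], [0.983, 0.184, -0.0], [-0.0, 0.0, -1.0]]
ft_force: [1.4, 0.6, -0.7]
width: 0.319
```

```bash
python3 s13.py q; python3 s8.py q
```

```text
[ 0.4445 -0.1954  0.2962] [-1.e-04  3.e-04 -1.e+00] [-0.    -0.001  0.001 -0.     0.001 -0.   ]
[(0.57, [322.7, 221.8])]
[ 0.4445 -0.1954  0.2962] [-1.e-04  2.e-04 -1.e+00] [ 0.001 -0.     0.001 -0.001 -0.001 -0.002]
[(0.88, [326.2, 223.2])]
[ 0.4444 -0.1954  0.2962] [-1.e-04  3.e-04 -1.e+00] [ 0.001 -0.    -0.001 -0.001  0.    -0.001]
[]
[np.float64(0.0), np.float64(1.4002083333333333), np.float64(1.4125636574074074)]
{'t': 16.15, 'joints': [-0.5927, 0.1396, 1.8628, 0.0001, 1.1389, -2.3488], 'position': [0.4444, -0.1954, 0.2962], 'ee_rot': [[-0.1842, 0.9829, 0.0003], [0.9829, 0.1842, -0.0001], [-0.0001, 0.0003, -1.0]], 'ft_force': [0.562, 0.5452, -0.1911], 'moment': [0.1223, -0.3356, -0.001], 'width': 0.3177}
```

View pics/q_0.png

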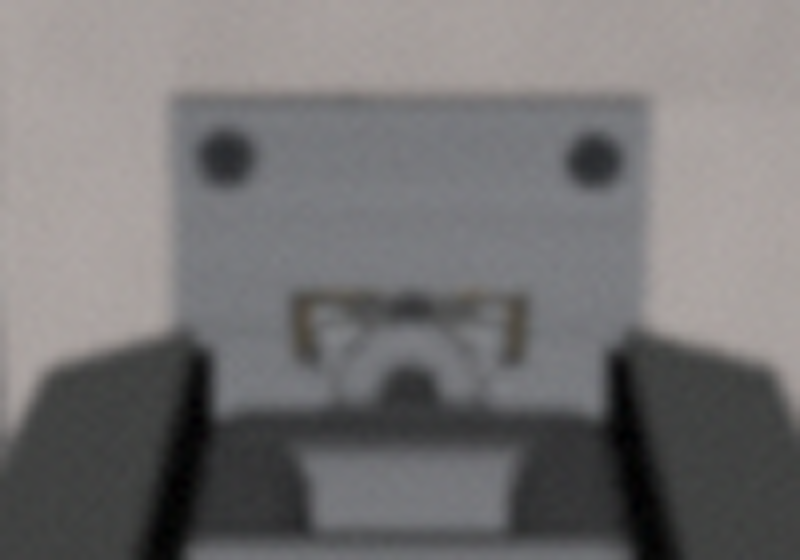

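The bit is entering with equal gaps left and right. Continue to just above the pins.

{"api": "arm_command", "payload": {
  "travel": [
    [0,0,-1],
    [0,0,-1],
    [0,0,-1],
    [0,0,-1],
    [0,0,0],
    [0,0,0]
  ],
  "spin": [0,0,0,0,0,0]
}}

```text
t: 16.75
position: [0.4446, -0.1954, 0.2922]
ee_rot: [[-0.184, 0.983, 0.001], [0.983, 0.184, -0.0], [-0.0, 0.001, -1.0]]
ft_force: [2.5, -0.7, 0.4]
width: 0.315
```

```bash
python3 s8.py r
```

```text
{'t': 16.75, 'joints': [-0.5927, 0.1455, 1.8656, 0.0003, 1.1297, -2.3488], 'position': [0.4446, -0.1954, 0.2922], 'ee_rot': [[-0.1841, 0.9829, 0.0008], [0.9829, 0.1841, -0.0002], [-0.0003, 0.0007, -1.0]], 'ft_force': [2.4729, -0.744, 0.4255], 'moment': [0.0709, -0.6809, -0.0163], 'width': 0.3149}
```

{"api": "arm_command", "payload": {
  "travel": [
    [0.5,0.1,0],
    [0,0,-0.5],
    [0,0,0],
    [0,0,-0.5],
    [0,0,0],
    [0,0,-0.5],
    [0,0,0],
    [0,0,-0.5],
    [0,0,0],
    [0,0,0]
  ],
  "spin": [0,0.1,-0.1,-0.1,0.1,0.1,-0.1,-0.1,0.1,0]
}}

```text
t: 17.75
position: [0.4449, -0.1952, 0.2902]
ee_rot: [[-0.184, 0.983, -0.0], [0.983, 0.184, 0.0], [0.0, -0.0, -1.0]]
ft_force: [1.4, 0.9, 1.9]
width: 0.313
```

```bash
python3 s8.py r
```

```text
{'t': 17.75, 'joints': [-0.5919, 0.1491, 1.8663, 0.0001, 1.1265, -2.348], 'position': [0.4449, -0.1952, 0.2902], 'ee_rot': [[-0.1842, 0.9829, -0.0002], [0.9829, 0.1842, 0.0002], [0.0002, -0.0001, -1.0]], 'ft_force': [1.4438, 0.8751, 1.8797], 'moment': [0.12, -0.4476, -0.0353], 'width': 0.3135}
```

{"api": "arm_command", "payload": {
  "travel": [
    [0.3,0.1,-0.5],
    [0,0,0],
    [0,0,-0.5],
    [0,0,0],
    [0,0,-0.5],
    [0,0,0],
    [0,0,-0.5],
    [0,0,0],
    [0,0,-0.5],
    [0,0,0],
    [0,0,-0.5],
    [0,0,0]
  ],
  "spin": [0.1,-0.1,-0.1,0.1,0.1,-0.1,-0.1,0.1,0.1,-0.1,-0.1,0.1]
}}

```text
t: 18.95
position: [0.4451, -0.1954, 0.288]
ee_rot: [[-0.183, 0.983, -0.001], [0.983, 0.183, -0.001], [-0.0, -0.001, -1.0]]
ft_force: [0.1, 0.9, 3.0]
width: 0.313
```

```bash
python3 s8.py r
```

```text
{'t': 18.95, 'joints': [-0.5916, 0.153, 1.8672, -0.001, 1.1216, -2.3459], 'position': [0.4451, -0.1954, 0.288], 'ee_rot': [[-0.1829, 0.9831, -0.0006], [0.9831, 0.1829, -0.0006], [-0.0005, -0.0007, -1.0]], 'ft_force': [0.1404, 0.9379, 2.9788], 'moment': [0.078, -0.1257, 0.0095], 'width': 0.3135}
```

{"api": "arm_command", "payload": {
  "travel": [
    [0,0,-0.5],
    [0,0,0],
    [0,0,-0.5],
    [0,0,0],
    [0,0,-0.5],
    [0,0,0],
    [0,0,-0.5],
    [0,0,0],
    [0,0,-0.5],
    [0,0,0],
    [0,0,-0.5],
    [0,0,0]
  ],
  "spin": [0.1,-0.1,-0.1,0.1,0.1,-0.1,-0.1,0.1,0.1,-0.1,-0.1,0.1]
}}

```text
t: 20.15
position: [0.4454, -0.1956, 0.2853]
ee_rot: [[-0.183, 0.983, 0.0], [0.983, 0.183, -0.001], [-0.001, 0.0, -1.0]]
ft_force: [-0.8, -0.2, 5.7]
width: 0.318
```

```bash
python3 s8.py t; python3 s12.py t.png
```

```text
{'t': 20.15, 'joints': [-0.5917, 0.1573, 1.8687, -0.001, 1.1146, -2.3458], 'position': [0.4454, -0.1956, 0.2853], 'ee_rot': [[-0.1827, 0.9832, 0.0003], [0.9832, 0.1827, -0.0013], [-0.0013, 0.0001, -1.0]], 'ft_force': [-0.7661, -0.1807, 5.7331], 'moment': [0.1154, -0.0616, -0.069], 'width': 0.3176}
```

View pics/b_t.png

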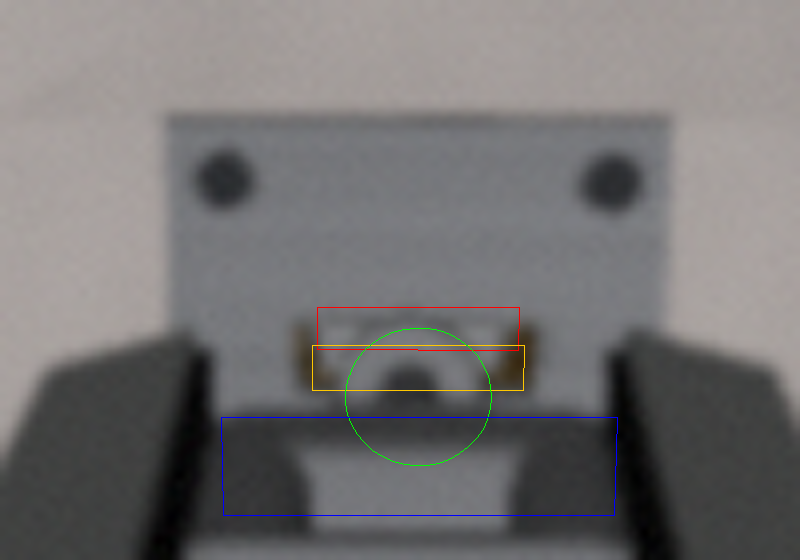

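No slip of the key in the grip. Continue twisting.

{"api": "arm_command", "payload": {
  "travel": [
    [0,0,-0.5],
    [0,0,0],
    [0,0,-0.5],
    [0,0,0],
    [0,0,-0.5],
    [0,0,0],
    [0,0,-0.5],
    [0,0,0],
    [0,0,-0.5],
    [0,0,0],
    [0,0,-0.5],
    [0,0,0]
  ],
  "spin": [0.1,-0.1,-0.1,0.1,0.1,-0.1,-0.1,0.1,0.1,-0.1,-0.1,0.1]
}}

```text
t: 21.4
position: [0.4452, -0.1954, 0.2814]
ee_rot: [[-0.183, 0.983, -0.0], [0.983, 0.183, -0.001], [-0.001, -0.0, -1.0]]
ft_force: [0.5, -0.4, 1.9]
width: 0.314
```

```bash
python3 s8.py t
```

```text
{'t': 21.4, 'joints': [-0.5917, 0.1627, 1.8719, -0.0007, 1.1068, -2.3458], 'position': [0.4452, -0.1954, 0.2814], 'ee_rot': [[-0.1826, 0.9832, -0.0002], [0.9832, 0.1826, -0.0006], [-0.0006, -0.0004, -1.0]], 'ft_force': [0.5172, -0.3524, 1.935], 'moment': [0.0028, -0.3226, -0.0273], 'width': 0.3138}
```

Past the pins. Push to home and seat the collar.

{"api": "arm_command", "payload": {
  "travel": [
    [0,0,-0.5],
    [0,0,-0.5],
    [0,0,-0.5],
    [0,0,-0.3],
    [0,0,0],
    [0,0,0]
  ],
  "spin": [0.05,-0.05,-0.05,0.05,0,0]
}}

```text
t: 22.0
position: [0.4452, -0.1954, 0.2797]
ee_rot: [[-0.182, 0.983, -0.0], [0.983, 0.182, -0.001], [-0.0, -0.0, -1.0]]
ft_force: [-0.5, 0.2, 4.2]
width: 0.314
```

```bash
python3 s8.py u; python3 s12.py u.png
```

```text
{'t': 22.0, 'joints': [-0.5916, 0.1653, 1.873, -0.0006, 1.1032, -2.3455], 'position': [0.4452, -0.1954, 0.2797], 'ee_rot': [[-0.1823, 0.9832, -0.0002], [0.9832, 0.1823, -0.0005], [-0.0005, -0.0003, -1.0]], 'ft_force': [-0.499, 0.1721, 4.2372], 'moment': [0.0465, -0.0926, -0.062], 'width': 0.3145}
```

View pics/b_u.png

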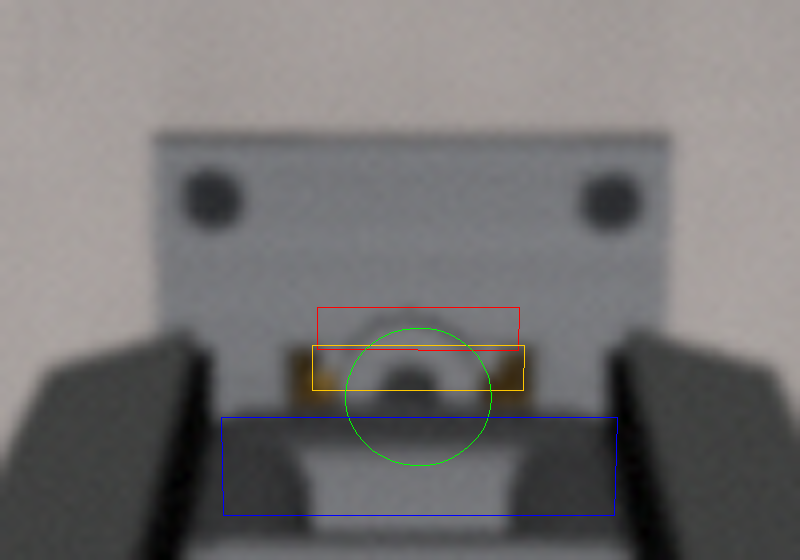

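{"api": "arm_command", "payload": {
  "travel": [
    [0,0,-0.4],
    [0,0,-0.4],
    [0,0,0],
    [0,0,0]
  ],
  "spin": [0,0,0,0]
}}

```text
t: 22.45
position: [0.4453, -0.1954, 0.2796]
ee_rot: [[-0.183, 0.983, -0.0], [0.983, 0.183, -0.001], [-0.0, -0.0, -1.0]]
ft_force: [-1.4, 1.2, 8.2]
width: 0.319
```

Seated: a 0.8 mm further command gave only 0.1 mm of motion and 8 N. Now turn clockwise (negative spin).

{"api": "arm_command", "payload": {
  "travel": [
    [0,0,0],
    [0,0,0],
    [0,0,0],
    [0,0,0],
    [0,0,0],
    [0,0,0],
    [0,0,0]
  ],
  "spin": [-0.08,-0.08,-0.08,-0.08,-0.08,-0.08,-0.08]
}}

```text
t: 23.15
position: [0.4456, -0.1956, 0.2797]
ee_rot: [[0.37, 0.929, 0.001], [0.929, -0.37, -0.002], [-0.001, 0.002, -1.0]]
ft_force: [-1.6, -0.6, 7.5]
width: 0.322
```

```bash
python3 s8.py v
```

```text
{'t': 23.15, 'joints': [-0.5915, 0.1658, 1.8725, -0.0008, 1.1016, -1.7833], 'position': [0.4456, -0.1956, 0.2797], 'ee_rot': [[0.3696, 0.9292, 0.001], [0.9292, -0.3696, -0.0016], [-0.0011, 0.0015, -1.0]], 'ft_force': [-1.6249, -0.5904, 7.5088], 'moment': [-0.0221, 0.0566, 0.1128], 'width': 0.3222}
```

{"api": "arm_command", "payload": {
  "travel": [
    [0,0,0],
    [0,0,0],
    [0,0,0],
    [0,0,0],
    [0,0,0],
    [0,0,0],
    [0,0,0],
    [0,0,0],
    [0,0,0],
    [0,0,0],
    [0,0,0],
    [0,0,0]
  ],
  "spin": [-0.1,-0.1,-0.1,-0.1,-0.1,-0.1,-0.1,-0.1,-0.1,-0.1,0,0]
}}

```text
t: 24.35
position: [0.4452, -0.1958, 0.2797]
ee_rot: [[0.981, 0.195, -0.001], [0.195, -0.981, -0.002], [-0.001, 0.002, -1.0]]
ft_force: [-2.3, -1.2, 9.0]
width: 0.314
```

```bash
python3 s8.py w wrist; python3 -c "
import cv2
a=cv2.imread('pics/wwrist.png')[130:290,200:440];cv2.imwrite('pics/ww_c.png',cv2.resize(a,None,fx=3.3,fy=3.3,interpolation=cv2.INTER_CUBIC))"
```

```text
{'t': 24.35, 'joints': [-0.5919, 0.1656, 1.8727, -0.0023, 1.1026, -0.7867], 'position': [0.4452, -0.1958, 0.2797], 'ee_rot': [[0.9809, 0.1945, -0.0006], [0.1945, -0.9809, -0.002], [-0.001, 0.0019, -1.0]], 'ft_force': [-2.2639, -1.1742, 9.0304], 'moment': [-0.2104, 0.437, 0.1147], 'width': 0.3137}
```

View pics/ww_c.png

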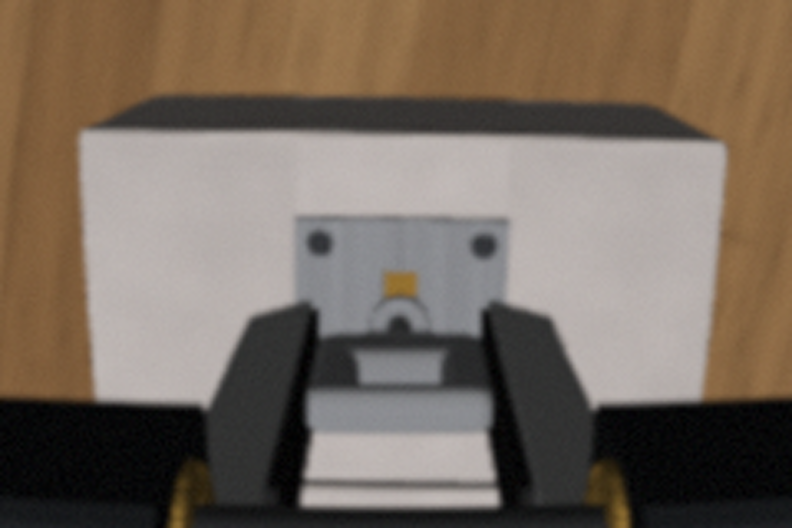

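Turned 1.56 rad so far. Add the rest for the play.

{"api": "arm_command", "payload": {
  "travel": [
    [0,0,0],
    [0,0,0],
    [0,0,0],
    [0,0,0],
    [0,0,0],
    [0,0,0]
  ],
  "spin": [-0.06,-0.05,-0.05,0,0,0]
}}

```text
t: 25.0
position: [0.4451, -0.1957, 0.2796]
ee_rot: [[0.999, 0.036, -0.001], [0.036, -0.999, -0.002], [-0.001, 0.002, -1.0]]
ft_force: [-2.9, -1.3, 9.4]
width: 0.317
```

```bash
python3 s8.py x wrist scene; python3 -c "
import cv2
a=cv2.imread('pics/xwrist.png')[130:290,200:440];cv2.imwrite('pics/xw_c.png',cv2.resize(a,None,fx=3.3,fy=3.3,interpolation=cv2.INTER_CUBIC))"
```

```text
{'t': 25.0, 'joints': [-0.5919, 0.1656, 1.8728, -0.0024, 1.1028, -0.6268], 'position': [0.4451, -0.1957, 0.2796], 'ee_rot': [[0.9994, 0.036, -0.0009], [0.036, -0.9994, -0.002], [-0.001, 0.0019, -1.0]], 'ft_force': [-2.8523, -1.2763, 9.4406], 'moment': [-0.214, 0.5098, 0.1321], 'width': 0.3167}
```

View pics/xw_c.png

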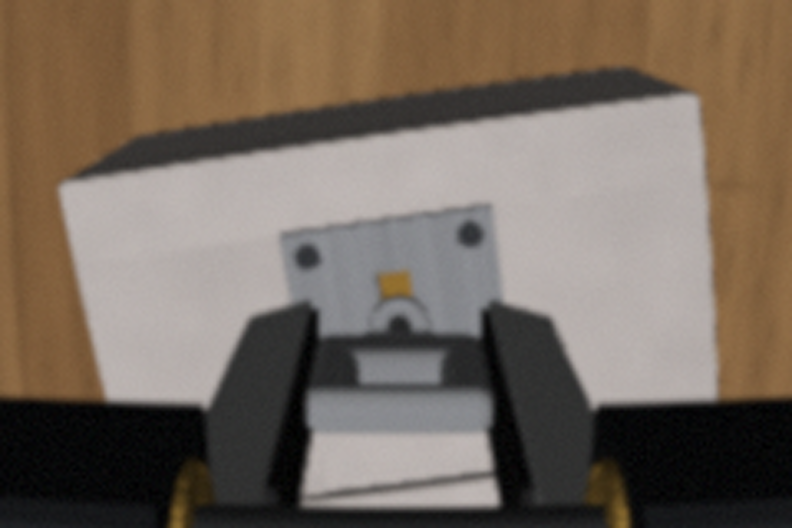

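View pics/xscene.png

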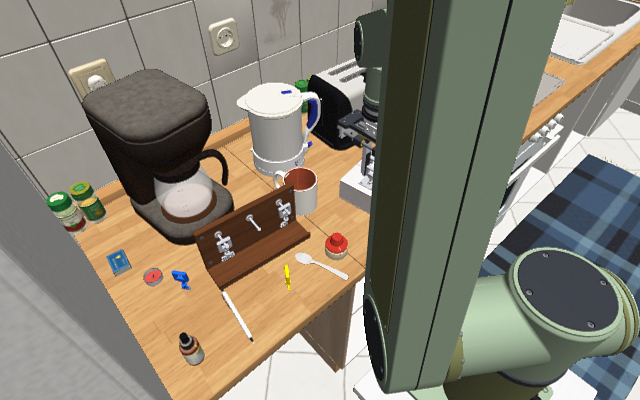

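The key has turned with the jaws by 1.72 rad, and the moment of 0.13 N m matches the sprung lock held near its stop. Both other keys are still hanging. A short steadiness check, then hand in.

{"api": "arm_command", "payload": {
  "travel": [
    [0,0,0],
    [0,0,0],
    [0,0,0],
    [0,0,0],
    [0,0,0]
  ],
  "spin": [0,0,0,0,0]
}}

```text
t: 25.6
position: [0.4451, -0.1957, 0.2797]
ee_rot: [[0.999, 0.036, -0.001], [0.036, -0.999, -0.002], [-0.001, 0.002, -1.0]]
ft_force: [-3.4, -1.4, 8.8]
width: 0.318
```

```bash
python3 s8.py y; python3 -c "
from rig import *
print(finish_job())"
```

```text
{'t': 25.6, 'joints': [-0.5919, 0.1656, 1.8728, -0.0024, 1.1028, -0.6268], 'position': [0.4451, -0.1957, 0.2797], 'ee_rot': [[0.9994, 0.036, -0.0009], [0.036, -0.9994, -0.002], [-0.0009, 0.002, -1.0]], 'ft_force': [-3.4229, -1.3856, 8.7525], 'moment': [-0.2282, 0.5233, 0.0807], 'width': 0.318}
the job is handed in; nothing more can be done
None
```

The medicine box should now be unlocked, with the key still gripped and held turned for you to lift the lid. I handed the job in at 25.6 s.

- **Key:** I took the short-winged key from the middle peg. The other two were still on their hooks in the last scene picture.
- **Insertion:** I twisted it to and fro past the pins until the collar sat on the plate. A further 0.8 mm of push moved it only 0.1 mm, at about 8 N.
- **Turn:** I turned it 1.72 rad clockwise. The key turned with the jaws and did not slip.
- **Last checks:** The pose was steady, the gripper opening still matched the 30 mm bow, and the downward push was about 9 N.
- **Not confirmed:** I could not read the plug angle directly. Allowing for the 0.15 rad of play, I put it at about 1.55 rad, past the 1.2 rad needed. The spring moment read 0.13 N m, then 0.08 N m on the final reading, against 0.11 N m expected at the stop. I took that difference to be sensor noise.

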